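# Change the chip screens of a coolant strainer box

## Robot

A 6-joint arm with a two-finger parallel gripper is mounted at the origin on the work surface. World frame = base frame: x ahead of the robot, y to its left, z up, the work surface at z = 0. Lengths are in m, angles in rad, forces in N, time in s.
With the tool pointing down it reaches from about 0.35 to 0.975 m from the base axis. Payload 4.9 kg.
Tool frame: the origin (TCP) lies between the finger pads; the fingertips stand 8 mm ahead of it and the grasp point (between the pads) lies 11 mm behind it; z points along the fingers, y is the direction in which the jaws open and shut (so a half turn about z gives the same grasp; the last joint's range is limited). The gripper opens to 85 mm and grips with 20 to 120 N. Pads are 22 mm wide; open, the fingers measure 114 mm over their backs; the gripper's body (76 mm by 85 mm) begins 54 mm behind the grasp point. The pads swing forward as they close: fully open they stand 13 mm farther back than shut.
Start: joints at [-1.43, 0.053, 1.613, -0, 1.476, -0.119], TCP at [0.161, -0.604, 0.213] pointing down, gripper open.
Joint ranges: [-3.01, 3.01], [-1.01, 2.22], [0.06, 2.58], [-1.02, 4.17], [0.09, 2.62], [-3.14, 3.14]. Speed limits (rad/s): [2.57, 2.57, 3.14, 3.14, 3.14, 3.14].

## Interface

Orientations are given as a rotation vector (axis times angle).
In Python, from station import ctrl gives the robot as it stands. The module is installed in compiled form; this text tells all that it offers.
- The arm moves only by the shell command python3 -m creep 'ROWS' [FORCE]. ROWS is JSON, a list of rows, each an object with "hand": the opening, from 0 (shut) to 1 (fully open); "translation": the shift along the tool's x, y, z in cm, a list of three; "delta_rot": the turn, a rotation vector about the tool's x, y, z in degrees, a list of three. A call has 1 to 8 rows; each row shifts and turns the commanded pose from where the row before left it, along the tool's axes as they then stand; what a row does not reach is not made up. A row lasts 1/8 s, in which the tool goes at most 62.5 mm and 10.7 degrees, less where a joint would pass 70% of its speed; a pose out of reach is approached as far as the arm can. A call with a gripper value outside its range is refused whole. The fingers move at their own pace and stop on an object; FORCE is the grip in N (left out, the last holds). Time passes only in rows, so rows that do not move let the fingers close. It gives the time, the measured TCP pose, the force and the opening at its end, in the units of the state.
- ctrl.get_obs(): the state, without advancing time (a new reading comes with each control period).
- ctrl.get_image(name): name is "scene" or "side" or "wrist"; returns (picture, depth): 480x640x3 uint8, red, green, blue; 480x640 float32, m along the optical axis (not along the pixel's ray), 0 where there is no reading.
- ctrl.calibration(name): a dict with "fx", "fy", "cx", "cy" (pixels), "dist" ([k1, k2, p1, p2, k3] as OpenCV has them; the pictures are not rectified), "T" (4x4, takes a point from camera to world coordinates). Camera axes: x right, y up, looking along -z (the intrinsics and any distortion apply to the point x, -y, -z); pixel columns grow to the right and rows downward; lengths in m; the calibration is good to about 2 mm. A picture is of the moment at which its call begins: read the wrist's pose just before it. calibration takes no time and is no camera call; for the wrist camera it gives the pose at the moment of the call.
- ctrl.finish_job(): hands the job in, once; it reports no verdict.
The state is a dict: "t": time; "q": joint angles; "dq": joint speeds; "effort": joint torques, N m; "tool_pos": TCP position; "tool_rot": TCP orientation; "contact_force": force on the tool from outside, world axes, zero at the start; "wrist_torque": the same for the moment, N m; "opening": finger opening in m.
Only numpy, scipy, OpenCV 4.12 (cv2) and the standard library are available. Lean on these libraries where they do the work, as an engineer would, in place of code of your own. Each camera call takes 0.05 s, during which the arm holds its last target.

## Task

Change the chip screens of the green coolant strainer box: slide the red-gripped hold-down bar fully open, take out the clogged screens (brown, orange handle) and lay them in the grey drip tray, and put every clean screen (blue handle) from the bench in a bay of its own, any bay, by hooking its wide edge under the yellow lip and turning its yellow nose down until it lies flat. Then slide the bar fully back so that its red tabs lock the noses down. Do not disturb the other things on the bench.

Things in the scene. Friction and masses are not known exactly. Their poses are not given: they have to be found in the camera images.
- screen_a_mid (a point): chip screen A: perforated aluminium plate, 5 mm thick, 120 x 76 mm, with a blue handle, 42 mm high overall, 0.25 kg; clean, flat on the bench or absent. Origin: its centre, 21 mm above the underside; z up, x along the length towards the nose. Full 76 mm width from x = -60 mm (the wide edge) to +46; then a yellow nose 40 mm wide to x = +60.
- screen_b_mid (a point): chip screen B, the same as A. The handle of each screen is a bar across the plate (along y) over the centre, 14 mm thick in x, 60 mm long in y, 29 to 42 mm above the underside, on two legs 10 mm wide at y = +-25 mm, so it can be pinched across its 14 mm from above.
- screen_c_mid (a point): chip screen C, the same as A and B. Of the three clean screens (blue handles) two or all three are there.
- screen_d_mid (a point): clogged screen D: same shape, sizes and axes as A, but copper-brown with an orange handle; starts seated in bay0 under the locked bar, nose towards the bar, or is absent
- screen_e_mid (a point): clogged screen E: as D, starts seated in bay1 or is absent
- screen_f_mid (a point): clogged screen F: as D, starts seated in bay2 or is absent. Of the three clogged screens exactly two are there.
- tray_mid (a point): grey drip tray, fixed, open above, 180 (x) by 200 (y) by 28 mm high, walls and floor 5 mm thick; its place varies. Origin: its centre, 14 mm above the bench; z up. Two screens fit flat side by side along its y, their length along its x.
- bay0 (a point): first bay of the green box: the point where a seated screen's centre (21 mm over its underside) lies, 81 mm above the bench. Axes of the box: x from the lip side (towards the robot) to the bar side, y along the row of bays, z up. The box is fixed; its place and yaw vary. Each bay is open above, x -63 to +63 mm, 84 mm wide.
- bay1 (a point): middle bay, 92 mm along y from bay0. Partitions and far wall (x +63 to +85 mm) are 67 mm high. A seated screen lies flat, underside 60 mm above the bench, on steel ledges 16 mm wide at both ends of the bay, wide edge at -x, nose at +x, with 3 to 4 mm of play all round. Between the ledges a support floor lies 14 mm below the screen.
- bay2 (a point): last bay, 92 mm along y from bay1; any bay takes any screen.
- lip (a point): middle of the yellow lip's free lower edge, at box x = -48 mm, 76 mm above the bench. The lip runs along all the bays' -x side, x -77 to -48 mm, 6 mm thick, 16 mm clear over the ledge. From lip to far wall only 111 mm is open, so a screen goes in tilted 12 to 25 degrees, nose high, wide edge 10 mm or more under the lip, and is then turned down.
- bar (a joint): hold-down bar, slides along box y on the far wall: 0 = locked (a red tab over the middle of each far ledge), 0.046 m = fully open, moved to -y (tabs midway between bays). Starts near locked, about 2 N friction, stays where left. Tabs: 30 mm wide, reach in to box x = +52 mm, undersides 68 mm above the bench, 3 mm over a seated nose.
- bar_grip (a point): red upright grip of the bar, 16 mm (box x) by 14 mm (box y), 75 to 115 mm above the bench; this point is on its middle line, 98 mm up. At box x = +77 mm, and y = -125 mm when locked, -171 mm when open, from bay1. Axes as the box.
- bin_mid (a point): bystander: red plastic parts bin, 190 x 130 x 90 mm; its centre
- block_mid (a point): bystander: aluminium block with six dark bores, 100 x 70 x 50 mm; its centre
- wrench: bystander: steel wrench, 180 mm long, lying flat; the centre of its underside
- can_mid (a point): bystander: blue can, 70 mm across, 100 mm high; its centre
Things that resemble listed ones, but are neither listed nor needed, are in the scene too. Leave any pink look-alike of the part that bears screen_d_mid alone. Leave any pink look-alike of the part that bears screen_b_mid alone.

How it is judged:
On the way, in this order (a step that is already met when the one before it is completed fails the run):
1. the hold-down bar is slid fully open (value of joint bar above 0.04 m), for 0.2 s.
2. every clogged screen lies in the tray and every clean screen is seated in a bay, wide edge under the lip ((distance between screen_a_mid and bay0 below 0.009 m or distance between screen_a_mid and bay1 below 0.009 m or distance between screen_a_mid and bay2 below 0.009 m) and angle between each of screen_a_mid, screen_b_mid, screen_c_mid's own z axis and vertical below 0.06 rad and x of bar_grip in the frame of screen_a_mid above 0.04 m and (distance between screen_b_mid and bay0 below 0.009 m or distance between screen_b_mid and bay1 below 0.009 m or distance between screen_b_mid and bay2 below 0.009 m) and x of bar_grip in the frame of screen_b_mid above 0.04 m and (distance between screen_c_mid and bay0 below 0.009 m or distance between screen_c_mid and bay1 below 0.009 m or distance between screen_c_mid and bay2 below 0.009 m) and x of bar_grip in the frame of screen_c_mid above 0.04 m and x of screen_d_mid in the frame of tray_mid between -0.07 and 0.07 m and y of screen_d_mid in the frame of tray_mid between -0.08 and 0.08 m and height (world z) of each of screen_d_mid, screen_e_mid, screen_f_mid below 0.07 m and angle between each of screen_d_mid, screen_e_mid, screen_f_mid's own z axis and vertical below 0.5 rad and x of screen_e_mid in the frame of tray_mid between -0.07 and 0.07 m and y of screen_e_mid in the frame of tray_mid between -0.08 and 0.08 m and x of screen_f_mid in the frame of tray_mid between -0.07 and 0.07 m and y of screen_f_mid in the frame of tray_mid between -0.08 and 0.08 m), for 0.2 s.
3. the bar is slid fully back, locking the noses (value of joint bar below 0.006 m), for 0.2 s.
At the end, for the whole second after the job is handed in: each clogged screen present lies in the tray (centre 20 mm inside its outer edges, under 70 mm above the bench, within 0.5 rad of level); each clean one lies in a bay (centre within 9 mm of the seat point, within 0.06 rad of level, nose on the bar side); the bar is within 6 mm of locked (all of step 2 and value of joint bar below 0.006 m); the robot touches nothing.
It fails at once if the bin is pushed more than 30 mm (distance of bin_mid from where it was at the start of the episode above 0.03 m).
It fails at once if the block is pushed more than 30 mm (distance of block_mid from where it was at the start of the episode above 0.03 m).
It fails at once if the wrench is pushed more than 30 mm (distance of wrench from where it was at the start of the episode above 0.03 m).
It fails at once if the can is pushed more than 30 mm (distance of can_mid from where it was at the start of the episode above 0.03 m).
Of screen_a, screen_b, screen_c only 2 to 3 are there at a start; the rules pass over those that are not, and their reading is None.
Of screen_d, screen_e, screen_f only 2 to 2 are there at a start; the rules pass over those that are not, and their reading is None.
At some moment in a run one of screen_a, screen_b, screen_c, screen_d, screen_e, screen_f may be knocked a few centimetres aside while the robot is not near it.
Once in a run the grip may slacken for a moment while it holds something.
It also fails if it takes over 208 s, if anything falls off the work surface, if the arm or the gripper's body presses on something with over 40 N, if the wrist force passes 120 N, or if a joint passes its speed limit or range.

## Working session

There is one attempt and no reset: what is moved stays moved. The work goes in short steps, Python scripts to look and compute and a shell command to move; the robot and the scene stay as the last step left them, time stands still between calls to the robot, and variables do not carry over. Pictures are saved under pics/ and viewed, and the job is handed in when it is done.

```bash
ls; mkdir -p pics; python3 - <<'E'
from station import ctrl
import cv2, numpy as np
np.set_printoptions(precision=4,suppress=True)
o=ctrl.get_obs(); print({k:np.round(v,3) for k,v in o.items()})
for n in ["scene","side","wrist"]:
    p,d=ctrl.get_image(n); cv2.imwrite(f"pics/{n}0.png",p[:,:,::-1]); np.save(f"pics/{n}0.npy",d)
    c=ctrl.calibration(n); print(n,c)
E
```

```text
pics
{'t': np.float64(0.0), 'q': array([-1.43 ,  0.053,  1.614,  0.   ,  1.476, -0.119]), 'dq': array([-0.001, -0.001, -0.   , -0.001,  0.   , -0.002]), 'effort': array([  0.002, -39.368, -37.018,  -0.   ,   0.007,  -0.   ]), 'tool_pos': array([ 0.16 , -0.603,  0.212]), 'tool_rot': array([-3.113, -0.407,  0.   ]), 'contact_force': array([-0.978, -0.188, -0.062]), 'wrist_torque': array([ 0.012,  0.012, -0.024]), 'opening': np.float64(0.086)}
scene {'fx': 533.5772363182454, 'fy': 533.5772363182454, 'cx': 330.8621975218464, 'cy': 237.7789616249761, 'dist': array([-0.075,  0.   ,  0.   ,  0.   ,  0.   ]), 'T': array([[ 0.7357, -0.5426,  0.4053,  1.1137],
       [ 0.6773,  0.5867, -0.444 , -0.6464],
       [ 0.0032,  0.6011,  0.7991,  1.2009],
       [ 0.    ,  0.    ,  0.    ,  1.    ]])}
side {'fx': 498.1258643712532, 'fy': 498.1258643712532, 'cx': 323.6089981766357, 'cy': 235.54188048597382, 'dist': array([-0.0363,  0.    ,  0.    ,  0.    ,  0.    ]), 'T': array([[-0.8127,  0.3373, -0.4751, -0.2193],
       [-0.5823, -0.4986,  0.6421,  0.9978],
       [-0.0203,  0.7985,  0.6017,  1.0541],
       [ 0.    ,  0.    ,  0.    ,  1.    ]])}
wrist {'fx': 343.16107328617727, 'fy': 343.16107328617727, 'cx': 317.2314835168289, 'cy': 235.26478678684865, 'dist': array([-0.0312,  0.    ,  0.    ,  0.    ,  0.    ]), 'T': array([[ 0.2577,  0.9213,  0.2911,  0.2359],
       [-0.9662,  0.2461,  0.0767, -0.5845],
       [-0.001 , -0.301 ,  0.9536,  0.3736],
       [ 0.    ,  0.    ,  0.    ,  1.    ]])}
```

View pics/scene0.png

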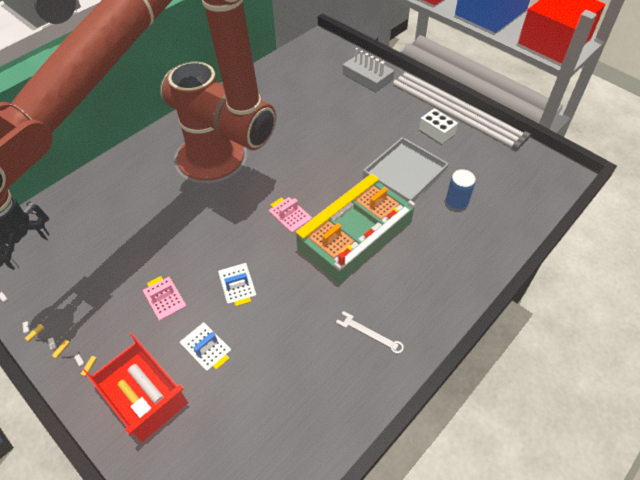

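View pics/side0.png

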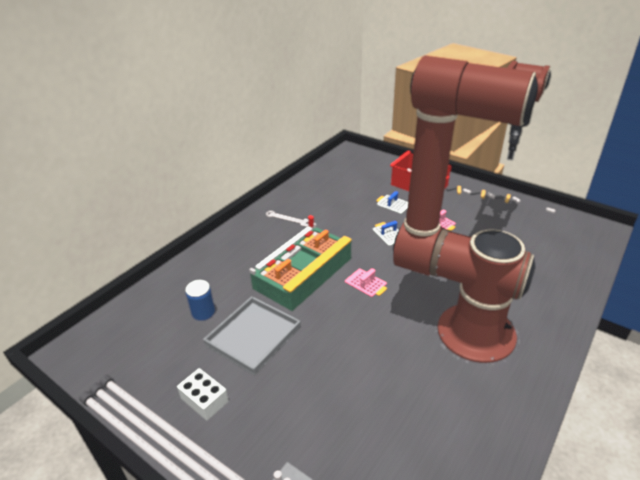

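View pics/wrist0.png

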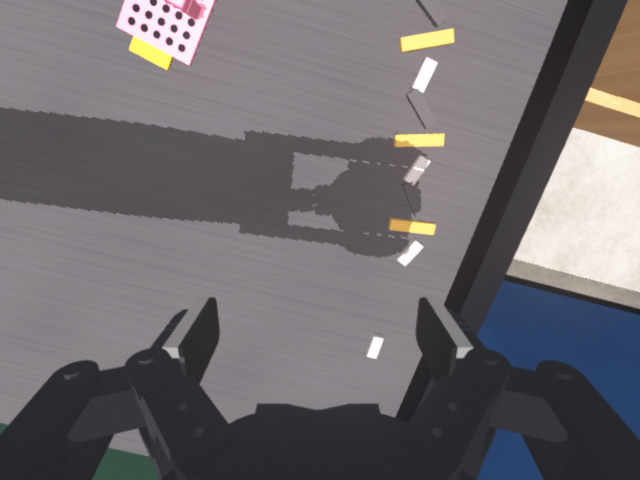

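The scene camera shows two clean blue-handled screens at about (237,283) and (206,346). Pink look-alikes are at (164,297) and (290,213). The green box is near (355,225), with brown screens in its two end bays, and the tray is at (405,170). Next I'll measure all of these.

```bash
cat > h.py <<'E'
import numpy as np, cv2
from scipy.spatial.transform import Rotation as R
from station import ctrl
np.set_printoptions(precision=4,suppress=True)
def K(c): return np.array([[c['fx'],0,c['cx']],[0,c['fy'],c['cy']],[0,0,1]])
def ray(c,uv):
    uv=np.asarray(uv,float).reshape(-1,1,2)
    n=cv2.undistortPoints(uv,K(c),np.asarray(c['dist'])).reshape(-1,2)
    d=np.c_[n[:,0],-n[:,1],-np.ones(len(n))]
    return c['T'][:3,3], d@c['T'][:3,:3].T
def plane(c,uv,z):
    o,d=ray(c,uv); return o+d*((z-o[2])/d[:,2])[:,None]
def pts(c,uv,dep):
    uv=np.asarray(uv).reshape(-1,2).astype(int); o,d=ray(c,uv); z=dep[uv[:,1],uv[:,0]]
    return o+d*z[:,None]
def cloud(c,dep,mask):
    v,u=np.nonzero(mask&(dep>0)); return pts(c,np.c_[u,v],dep)
def grab(name,save=None):
    c=ctrl.calibration(name); p,d=ctrl.get_image(name)
    if save: cv2.imwrite(f"pics/{save}.png",p[:,:,::-1])
    return c,p,d
def hsv(p): return cv2.cvtColor(p,cv2.COLOR_RGB2HSV)
def rng(h,lo,hi): return cv2.inRange(h,np.array(lo),np.array(hi))>0
COL=dict(blue=((105,120,60),(125,255,255)),yellow=((20,150,120),(32,255,255)),orange=((8,150,150),(19,255,255)),red=((0,180,100),(4,255,255)),green=((60,60,30),(85,255,255)))
def blobs(mask,amin=15):
    n,l,s,ce=cv2.connectedComponentsWithStats(mask.astype(np.uint8))
    return [(l==i,s[i],ce[i]) for i in range(1,n) if s[i][4]>=amin]
def delta(pos,down_yaw=None):
    """shift in tool axes (cm) from measured TCP to pos"""
    o=ctrl.get_obs(); Rt=R.from_rotvec(o['tool_rot'])
    return Rt.inv().apply(np.asarray(pos)-o['tool_pos'])*100
E
python3 - <<'E'
from h import *
import cv2
for n in ["scene","side"]:
    c=ctrl.calibration(n); p=cv2.imread(f"pics/{n}0.png")[:,:,::-1].copy(); d=np.load(f"pics/{n}0.npy"); h=hsv(p)
    for k,(lo,hi) in COL.items():
        for m,s,ce in blobs(rng(h,lo,hi)):
            q=cloud(c,d,m)
            if len(q)==0: continue
            print(n,k,ce.round(0),s[4],'med',np.median(q,0).round(3),'min',np.percentile(q,3,axis=0).round(3),'max',np.percentile(q,97,axis=0).round(3))
E
```

```text
scene blue [491.  12.] 1587 med [0.262 1.223 0.071] min [0.118 1.212 0.021] max [0.302 1.424 0.138]
scene blue [462. 187.] 56 med [0.702 0.353 0.089] min [0.667 0.344 0.081] max [0.72  0.378 0.094]
scene blue [463. 204.] 17 med [0.716 0.362 0.019] min [0.708 0.354 0.01 ] max [0.72  0.373 0.028]
scene blue [235. 279.] 111 med [ 0.432 -0.265  0.04 ] min [ 0.419 -0.288  0.016] max [ 0.446 -0.243  0.047]
scene blue [204. 341.] 126 med [ 0.512 -0.434  0.042] min [ 0.505 -0.462  0.034] max [ 0.518 -0.408  0.046]
scene yellow [336. 206.] 973 med [0.484 0.064 0.082] min [ 0.467 -0.068  0.075] max [0.499 0.215 0.087]
scene yellow [378. 193.] 44 med [0.549 0.166 0.103] min [0.545 0.142 0.097] max [0.554 0.191 0.107]
scene yellow [277. 202.] 47 med [0.301 0.006 0.006] min [ 0.292 -0.012  0.001] max [0.306 0.027 0.009]
scene yellow [331. 230.] 56 med [ 0.541 -0.017  0.102] min [ 0.536 -0.039  0.097] max [0.547 0.005 0.106]
scene yellow [349. 247.] 19 med [ 0.593 -0.006  0.065] min [ 0.588 -0.015  0.062] max [ 0.602 -0.     0.074]
scene yellow [155. 281.] 62 med [ 0.259 -0.406  0.005] min [ 0.246
[... 4046 characters left out ...]
 med [ 0.567 -0.557  0.064] min [ 0.512 -0.684  0.014] max [ 0.587 -0.547  0.097]
side red [310. 220.] 20 med [ 0.615 -0.059  0.108] min [ 0.609 -0.064  0.088] max [ 0.621 -0.054  0.118]
side green [317. 230.] 24 med [ 0.597 -0.068  0.068] min [ 0.584 -0.077  0.065] max [ 0.607 -0.06   0.074]
side green [334. 237.] 31 med [ 0.528 -0.068  0.069] min [ 0.512 -0.079  0.063] max [ 0.545 -0.059  0.073]
side green [303. 257.] 377 med [0.559 0.052 0.049] min [0.525 0.027 0.043] max [0.602 0.119 0.07 ]
side green [299. 282.] 1621 med [0.475 0.192 0.041] min [ 0.465 -0.049  0.008] max [0.619 0.227 0.07 ]
side green [280. 256.] 22 med [0.611 0.113 0.069] min [0.598 0.084 0.065] max [0.615 0.124 0.072]
```

```bash
python3 - <<'E'
import cv2
p=cv2.imread("pics/scene0.png")
cv2.imwrite("pics/sc_box.png",cv2.resize(p[130:290,240:460],None,fx=3.5,fy=3.5,interpolation=cv2.INTER_CUBIC))
cv2.imwrite("pics/sc_scr.png",cv2.resize(p[250:390,130:280],None,fx=4,fy=4,interpolation=cv2.INTER_CUBIC))
E
```

```text
(no output)
```

View pics/sc_box.png

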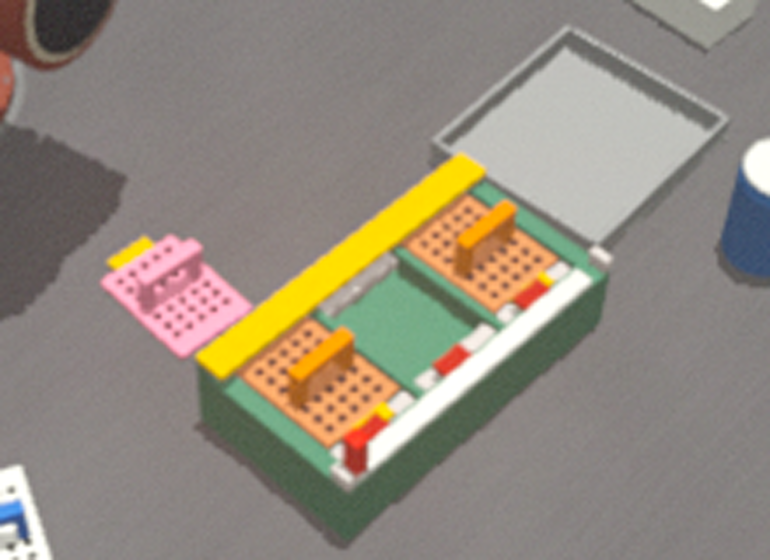

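View pics/sc_scr.png

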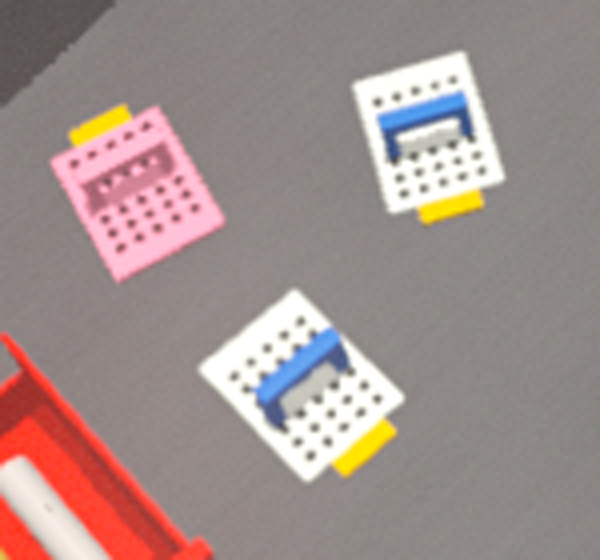

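```bash
python3 - <<'E'
from h import *
c=ctrl.calibration("scene")
cs=np.array([[402.9,138.6],[447,164],[364,171],[411,198.6]])
q=plane(c,cs,0.028); print("tray",q, q.mean(0), np.linalg.norm(q[0]-q[1]),np.linalg.norm(q[0]-q[2]))
for n in ["scene","side"]:
    c=ctrl.calibration(n); p=cv2.imread(f"pics/{n}0.png")[:,:,::-1].copy(); d=np.load(f"pics/{n}0.npy"); h=hsv(p)
    m=rng(h,*COL['yellow'])
    for mm,s,ce in blobs(m,500):
        v,u=np.nonzero(mm); q=plane(c,np.c_[u,v],.082)[:,:2]
        r=cv2.minAreaRect(q.astype(np.float32)*1000); print(n,'lip',r)
    # gray tray
    g=(h[:,:,1]<25)&(h[:,:,2]>120)&(h[:,:,2]<190)
    for mm,s,ce in blobs(g,1500):
        v,u=np.nonzero(mm); q=plane(c,np.c_[u,v],.015)[:,:2]
        print(n,'gray',ce,s[4],cv2.minAreaRect(q.astype(np.float32)*1000))
    m=rng(h,*COL['orange'])|rng(h,*COL['yellow'])
    # handle tops at depth-height>0.095
    for col,zt,lo,hi in [('o',.102,.094,.11),('b',.042,.036,.05)]:
        mk=rng(h,(8,150,120),(32,255,255)) if col=='o' else rng(h,*COL['blue'])
        v,u=np.nonzero(mk&(d>0)); q=pts(c,np.c_[u,v],d)
        k=(q[:,2]>lo)&(q[:,2]<hi)&(q[:,0]>.3)&(q[:,0]<.65)&(q[:,1]<.25)&(q[:,1]>-.6)
        im=np.zeros(d.shape,bool); im[v[k],u[k]]=1
        for mm,s,ce in blobs(im,12):
            vv,uu=np.nonzero(mm); w=plane(c,np.c_[uu,vv],zt)[:,:2]
            print(n,col,w.mean(0),cv2.minAreaRect(w.astype(np.float32)*1000))
    # white plate bodies
E
```

```text
tray [[0.4186 0.4561 0.028 ]
 [0.5891 0.4589 0.028 ]
 [0.4207 0.2608 0.028 ]
 [0.5937 0.2695 0.028 ]] [0.5055 0.3613 0.028 ] 0.17047927647450098 0.19529974618894544
scene lip ((483.51116943359375, 74.5160140991211), (302.02301025390625, 32.56867599487305), 88.04239654541016)
scene gray [284.3719 275.2553] 127436 ((350.1785888671875, -2.92755126953125), (1211.77783203125, 1560.0958251953125), 0.0710950717329979)
scene gray [476.9612  76.3487] 3295 ((390.92413330078125, 925.5188598632812), (608.0469360351562, 156.1293487548828), 0.20420412719249725)
scene o [0.55   0.1622] ((549.969970703125, 163.3983917236328), (64.16239166259766, 17.548397064208984), 87.8243179321289)
scene o [ 0.542  -0.0204] ((542.50146484375, -21.349668502807617), (62.99199295043945, 18.4687557220459), 88.14901733398438)
scene b [ 0.4328 -0.2652] ((433.1573791503906, -265.5970153808594), (53.84928512573242, 15.32383918762207), 61.56904602050781)
scene b [ 0.5126 -0.4338] ((512.2529907226562, -434.483154296875), (56.65366744995117, 13.816177368164062), 87.55067443847656)
side lip ((483.5678405761719, 77.23026275634766), (300.66644287109375, 32.65834426879883), 87.87059020996094)
side gray [374.7241 357.8947] 11830 ((303.1282043457031, 107.17660522460938), (449.7362060546875, 914.1231689453125), 36.68064880371094)
side gray [265.1168 331.11  ] 1746 ((488.8160705566406, 335.26336669921875), (266.0408935546875, 253.94398498535156), 5.817640781402588)
side o [ 0.54   -0.0122] ((539.469482421875, -13.357574462890625), (66.6421890258789, 20.848045349121094), 89.64636993408203)
side o [0.5476 0.1713] ((547.4845581054688, 169.64926147460938), (62.133453369140625, 19.352916717529297), 86.55335998535156)
side b [ 0.5102 -0.4335] ((509.143310546875, -431.82110595703125), (16.022138595581055, 70.10921478271484), 2.3683223724365234)
side b [ 0.4285 -0.2625] ((429.4230041503906, -259.72265625), (62.888389587402344, 22.097864151000977), 64.65463256835938)
```

```bash
python3 -m creep '[{"hand":0.5,"translation":[0,0,-1],"delta_rot":[0,0,-10.4]},{"hand":0.5,"translation":[0,0,0],"delta_rot":[0,0,-10.4]},{"hand":0.5,"translation":[0,0,0],"delta_rot":[0,0,-10.4]},{"hand":0.5,"translation":[0,0,0],"delta_rot":[0,0,-10.4]},{"hand":0.5,"translation":[0,0,0],"delta_rot":[0,0,-10.4]},{"hand":0.5,"translation":[0,0,0],"delta_rot":[0,0,-10.4]},{"hand":0.5,"translation":[0,0,0],"delta_rot":[0,0,-10.5]},{"hand":0.5,"translation":[0,0,0],"delta_rot":[0,0,0]}]' 40; python3 - <<'E'
from h import *
o=ctrl.get_obs(); print(o['t'],o['tool_pos'],o['opening'],R.from_rotvec(o['tool_rot']).as_matrix(), delta([.60,-.06,.20]))
E
```

```text
t: 1.15
tool_pos: [0.1605, -0.6038, 0.2229]
tool_rot: [-2.266, -2.175, -0.001]
contact_force: [-0.2, -0.5, -0.2]
opening: 0.043
1.15 [ 0.1605 -0.6038  0.2229] 0.04301097983075726 [[ 0.0408  0.9992 -0.0001]
 [ 0.9992 -0.0408  0.0008]
 [ 0.0008 -0.0001 -1.    ]] [56.1202 41.6938  2.3321]
```

```bash
python3 -m creep '[{"hand":0.5,"translation":[4.7,3.5,-1],"delta_rot":[0,0,0]},{"hand":0.5,"translation":[4.7,3.5,-1],"delta_rot":[0,0,0]},{"hand":0.5,"translation":[4.7,3.5,-1],"delta_rot":[0,0,0]},{"hand":0.5,"translation":[4.7,3.5,0],"delta_rot":[0,0,0]},{"hand":0.5,"translation":[4.7,3.5,0],"delta_rot":[0,0,0]},{"hand":0.5,"translation":[4.7,3.5,0],"delta_rot":[0,0,0]},{"hand":0.5,"translation":[4.7,3.5,0],"delta_rot":[0,0,0]},{"hand":0.5,"translation":[4.7,3.5,0],"delta_rot":[0,0,0]}]' ; python3 -m creep '[{"hand":0.5,"translation":[4.7,3.5,0],"delta_rot":[0,0,0]},{"hand":0.5,"translation":[4.7,3.5,0],"delta_rot":[0,0,0]},{"hand":0.5,"translation":[4.7,3.5,0],"delta_rot":[0,0,0]},{"hand":0.5,"translation":[4.7,3.2,0],"delta_rot":[0,0,0.2]},{"hand":0.5,"translation":[0,0,0],"delta_rot":[0,0,0]},{"hand":0.5,"translation":[0,0,0],"delta_rot":[0,0,0]}]';python3 - <<'E'
from h import *
o=ctrl.get_obs(); print(o['t'],o['tool_pos'],o['contact_force'])
c,p,d=grab("wrist","w1"); np.save("pics/w1.npy",d)
np.save("pics/w1T.npy",c['T'])
E
```

```text
t: 2.15
tool_pos: [0.4558, -0.2374, 0.2535]
tool_rot: [2.267, 2.174, 0.0]
contact_force: [0.7, -0.3, 0.2]
opening: 0.0422
t: 2.9
tool_pos: [0.5988, -0.0565, 0.2531]
tool_rot: [-2.269, -2.172, 0.001]
contact_force: [-0.2, 0.5, 0.5]
opening: 0.0427
2.9 [ 0.5988 -0.0565  0.2531] [-0.1787  0.473   0.5375]
```

View pics/w1.png

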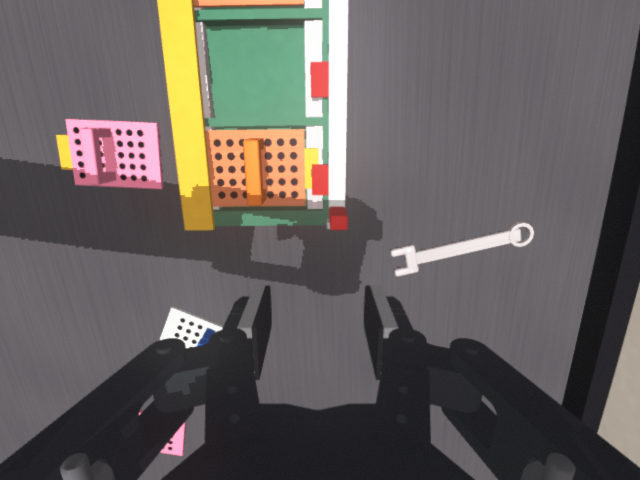

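The wrist view has the box directly ahead. The red grip is at (338,217), bay0's orange handle at (254,170), and the yellow lip runs along column 190.

```bash
python3 - <<'E'
from h import *
c=ctrl.calibration("wrist"); p=cv2.imread("pics/w1.png")[:,:,::-1].copy(); d=np.load("pics/w1.npy"); h=hsv(p)
for k in ['red','orange','yellow']:
    for m,s,ce in blobs(rng(h,*COL[k]),60):
        q=cloud(c,d,m); zt=np.percentile(q[:,2],90)
        v,u=np.nonzero(m&(d>0)); Q=pts(c,np.c_[u,v],d); kk=Q[:,2]>zt-.012
        w=plane(c,np.c_[u,v][kk],zt)[:,:2]
        print(k,ce.round(0),s[4],'z',zt.round(4),'mean',w.mean(0),'rect',np.round(cv2.minAreaRect(w.astype(np.float32)*1000)[0],1),np.round(cv2.minAreaRect(w.astype(np.float32)*1000)[1],1),round(cv2.minAreaRect(w.astype(np.float32)*1000)[2],2))
E
```

```text
red [338. 225.] 73 z 0.1169 mean [ 0.6182 -0.0664] rect [618.1 -65.5] [ 6.5 12.7] 87.52
orange [241. 175.] 1776 z 0.1033 mean [ 0.5432 -0.0168] rect [543.7 -17.7] [59.2 15.4] 88.13
yellow [186. 111.] 7392 z 0.0837 mean [0.4837 0.0366] rect [483.4  27.5] [202.4  30.1] 87.99
yellow [ 64. 152.] 371 z 0.0066 mean [0.3033 0.0062] rect [303.3   5.8] [39.6 12.9] 84.73
yellow [309. 166.] 285 z 0.0669 mean [ 0.5931 -0.0181] rect [594.5 -20.1] [37.8 11. ] 86.93
```

```bash
python3 - <<'E'
from h import *
print(delta([.6183,-.060,.095]))
E
```

```text
[-0.197   1.9867 15.821 ]
```

```bash
python3 -m creep '[{"hand":0.5,"translation":[-0.2,1.9,3],"delta_rot":[0,0,0]},{"hand":0.5,"translation":[0,0.1,5],"delta_rot":[0,0,0]},{"hand":0.5,"translation":[0,0,4],"delta_rot":[0,0,0]},{"hand":0.5,"translation":[0,0,2.5],"delta_rot":[0,0,0]},{"hand":0.5,"translation":[0,0,1.3],"delta_rot":[0,0,0]},{"hand":0,"translation":[0,0,0],"delta_rot":[0,0,0]},{"hand":0,"translation":[0,0,0],"delta_rot":[0,0,0]},{"hand":0,"translation":[0,0,0],"delta_rot":[0,0,0]}]' 40; python3 - <<'E'
from h import *
o=ctrl.get_obs(); print(o['t'],o['tool_pos'],o['contact_force'],o['opening'])
c,p,d=grab("wrist","w2")
E
```

```text
t: 3.95
tool_pos: [0.6181, -0.06, 0.0966]
tool_rot: [-2.268, -2.173, 0.003]
contact_force: [-4.3, -1.6, 0.1]
opening: 0.0116
3.95 [ 0.6181 -0.06    0.0966] [-4.2799 -1.5516  0.1094] 0.011595363658064524
```

View pics/w2.png

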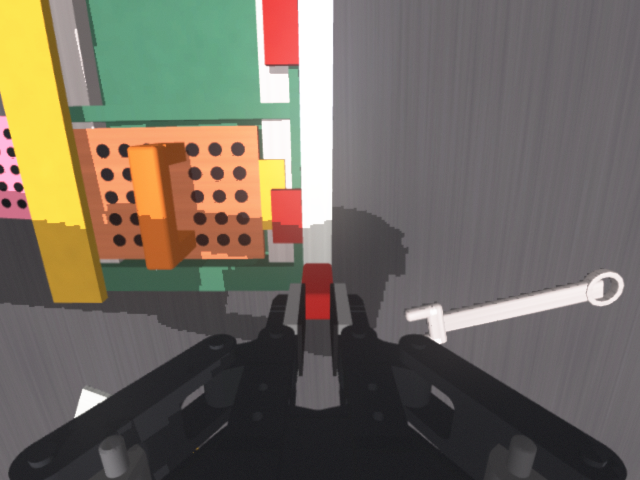

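```bash
python3 -m creep '[{"hand":0,"translation":[-0.7,0,0],"delta_rot":[0,0,0]},{"hand":0,"translation":[-0.7,0,0],"delta_rot":[0,0,0]},{"hand":0,"translation":[-0.7,0,0],"delta_rot":[0,0,0]},{"hand":0,"translation":[-0.7,0,0],"delta_rot":[0,0,0]},{"hand":0,"translation":[-0.7,0,0],"delta_rot":[0,0,0]},{"hand":0,"translation":[-0.4,0,0],"delta_rot":[0,0,0]},{"hand":0,"translation":[-0.2,0,0],"delta_rot":[0,0,0]},{"hand":0,"translation":[0,0,0],"delta_rot":[0,0,0]}]'; python3 - <<'E'
from h import *
o=ctrl.get_obs(); print(o['t'],o['tool_pos'],o['contact_force'],o['opening'])
c,p,d=grab("wrist","w3")
E
```

```text
t: 5.0
tool_pos: [0.6168, -0.0965, 0.0964]
tool_rot: [-2.263, -2.17, -0.007]
contact_force: [-5.0, 11.2, 2.8]
opening: 0.0112
5.0 [ 0.6168 -0.0965  0.0964] [-4.9576 11.2484  2.7566] 0.011156139748274488
```

View pics/w3.png

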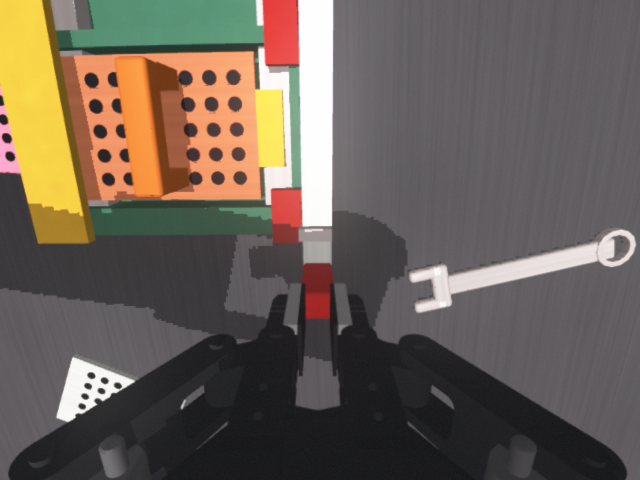

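```bash
python3 -m creep '[{"hand":0.5,"translation":[0.3,0,0],"delta_rot":[0,0,0]},{"hand":0.5,"translation":[0,0,0],"delta_rot":[0,0,0]},{"hand":0.5,"translation":[0,0,-3],"delta_rot":[0,0,0]},{"hand":0.5,"translation":[0,0,-3],"delta_rot":[0,0,0]},{"hand":0.5,"translation":[0,0,0],"delta_rot":[0,0,0]}]'; python3 - <<'E'
from h import *
o=ctrl.get_obs(); print(o['t'],o['tool_pos'],o['contact_force'],o['opening'],R.from_rotvec(o['tool_rot']).as_matrix())
print(delta([.5435,-.0175,.13]))
c,p,d=grab("scene","s1")
cv2.imwrite("pics/s1c.png",cv2.resize(p[130:290,240:460],None,fx=3.5,fy=3.5,interpolation=cv2.INTER_CUBIC))
E
```

```text
t: 5.68
tool_pos: [0.62, -0.0986, 0.1599]
tool_rot: [2.263, 2.168, 0.006]
contact_force: [-0.3, 0.5, -0.2]
opening: 0.043
5.675 [ 0.62   -0.0986  0.1599] [-0.2887  0.4948 -0.2338] 0.04304694634103093 [[ 0.0427  0.9991  0.0081]
 [ 0.9991 -0.0427 -0.0026]
 [-0.0023  0.0082 -1.    ]]
[ 7.783  -8.0153  2.9093]
```

View pics/s1c.png

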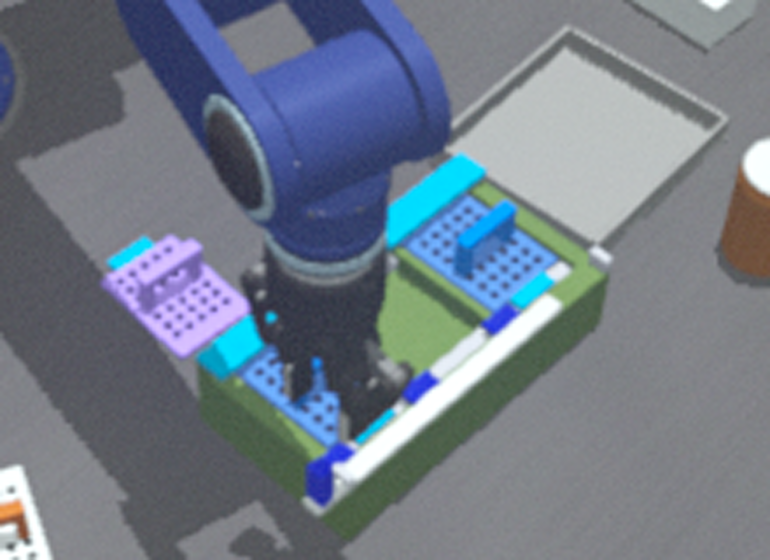

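```bash
python3 -m creep '[{"hand":0.5,"translation":[4,-4,0],"delta_rot":[0.5,0,-0.4]},{"hand":0.5,"translation":[3.8,-4,0.5],"delta_rot":[0,0,0]},{"hand":0.5,"translation":[0,0,0],"delta_rot":[0,0,0]}]' 80; python3 - <<'E'
from h import *
o=ctrl.get_obs(); print(o['t'],o['tool_pos'],o['contact_force'],o['opening'],R.from_rotvec(o['tool_rot']).as_matrix())
print(delta([.5435,-.0175,.0845]))
c,p,d=grab("wrist","w4")
h=hsv(p)
for m,s,ce in blobs(rng(h,*COL['orange']),60):
        v,u=np.nonzero(m&(d>0)); Q=pts(c,np.c_[u,v],d); kk=abs(Q[:,2]-.103)<.004
        if kk.sum()>30:
            w=plane(c,np.c_[u,v][kk],.102)[:,:2]; print(w.mean(0),cv2.minAreaRect(w.astype(np.float32)*1000))
E
```

```text
t: 6.1
tool_pos: [0.5367, -0.0142, 0.1475]
tool_rot: [-2.25, -2.177, 0.014]
contact_force: [0.3, -0.3, -0.1]
opening: 0.0425
6.1 [ 0.5367 -0.0142  0.1475] [ 0.3489 -0.2616 -0.1068] 0.042502116936882946 [[ 0.0326  0.9994 -0.0141]
 [ 0.9995 -0.0326  0.0014]
 [ 0.0009 -0.0141 -0.9999]]
[-0.3119  0.7814  6.2861]
[ 0.5424 -0.0152] ((542.7413940429688, -16.66619300842285), (58.437103271484375, 13.039528846740723), 88.12108612060547)
```

View pics/w4.png

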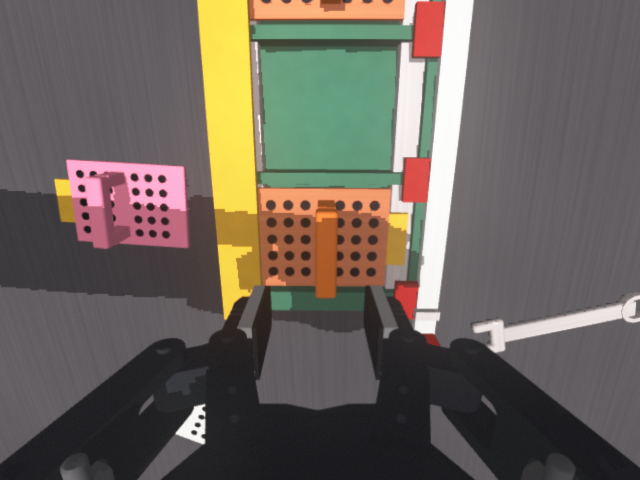

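Bar open: the tabs at (416,180), (428,30) and (405,300) sit over the partitions, and the orange bay0 handle is at (326,252). I'll grasp it now.

```bash
python3 -m creep '[{"hand":0.5,"translation":[-0.2,0.7,0],"delta_rot":[-0.8,0,0]},{"hand":0.5,"translation":[0,0,3],"delta_rot":[0,0,0]},{"hand":0.5,"translation":[0,0,2.5],"delta_rot":[0,0,0]},{"hand":0.5,"translation":[0,0,0.8],"delta_rot":[0,0,0]},{"hand":0,"translation":[0,0,0],"delta_rot":[0,0,0]},{"hand":0,"translation":[0,0,0],"delta_rot":[0,0,0]},{"hand":0,"translation":[0,0,0],"delta_rot":[0,0,0]}]' 80; python3 - <<'E'
from h import *
o=ctrl.get_obs(); print(o['t'],o['tool_pos'],o['contact_force'],o['opening'],R.from_rotvec(o['tool_rot']).as_matrix())
E
```

```text
t: 7.02
tool_pos: [0.5486, -0.0188, 0.089]
tool_rot: [2.256, 2.178, 0.008]
contact_force: [0.7, 0.7, -0.7]
opening: 0.0
7.025 [ 0.5486 -0.0188  0.089 ] [ 0.7247  0.7446 -0.7215] 6.777466740219302e-06 [[ 0.0352  0.9994  0.0074]
 [ 0.9994 -0.0352 -0.0005]
 [-0.0002  0.0074 -1.    ]]
```

```bash
python3 - <<'E'
from h import *
c,p,d=grab("wrist","w5")
c,p,d=grab("side","d5")
cv2.imwrite("pics/d5c.png",cv2.resize(p[180:320,220:380,::-1],None,fx=4,fy=4,interpolation=cv2.INTER_CUBIC))
E
```

```text
(no output)
```

View pics/w5.png

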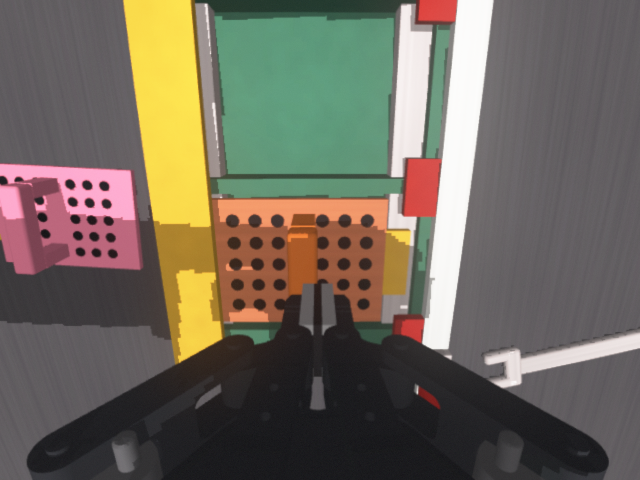

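View pics/d5c.png

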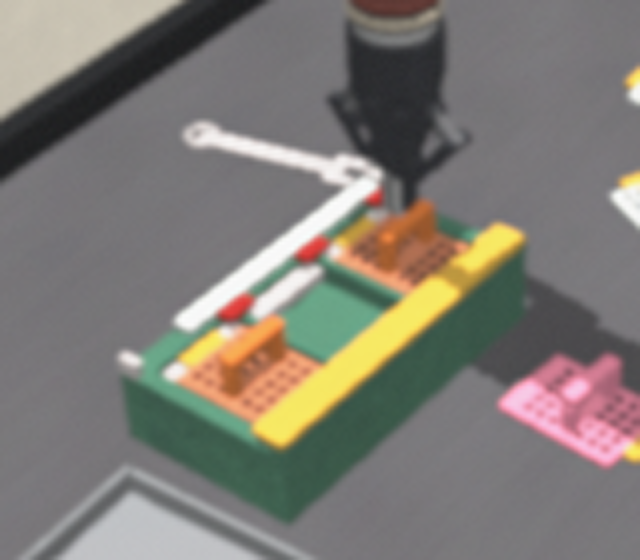

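```bash
cat >> h.py <<'E'
def proj(c,P):
    P=np.asarray(P,float).reshape(-1,3); q=(P-c['T'][:3,3])@c['T'][:3,:3]
    q=q*np.array([1,-1,-1]); return cv2.projectPoints(q,np.zeros(3),np.zeros(3),K(c),np.asarray(c['dist']))[0].reshape(-1,2)
E
python3 - <<'E'
from h import *
o=ctrl.get_obs(); print(o['t'],o['tool_pos'],o['opening'])
c=ctrl.calibration("wrist")
print(proj(c,[[.543,-.0165,.102],[.544,.0135,.102],[.542,-.0465,.102],o['tool_pos'],o['tool_pos']-[0,0,.008],o['tool_pos']+[0,0,.011]]))
c,p,d=grab("wrist")
h=hsv(p); m=rng(h,(5,120,80),(19,255,255))
v,u=np.nonzero(m&(d>0)); Q=pts(c,np.c_[u,v],d); k=Q[:,2]>.095
print(Q[k].min(0),Q[k].max(0),Q[k].mean(0), Q[k][:,2].mean())
print(pts(c,[[310,300],[326,300],[310,330],[305,280]],d))
E
```

```text
7.125 [ 0.5482 -0.0187  0.0886] -1.4719653533991886e-05
[[304.2257 291.0626]
 [303.3896 230.7538]
 [304.9928 344.76  ]
 [315.1772 282.5838]
 [315.1505 276.1361]
 [315.2179 292.4085]]
[ 0.5083 -0.0185  0.095 ] [0.5629 0.0128 0.1673] [ 0.5427 -0.0004  0.1033] 0.10326769802827468
[[ 0.5464 -0.0087  0.1255]
 [ 0.5528 -0.0088  0.1259]
 [ 0.5465 -0.0106  0.1442]
 [ 0.5437 -0.0102  0.1032]]
```

```bash
python3 - <<'E'
from h import *
c,p,d=grab("wrist","w6")
cv2.imwrite("pics/w6c.png",cv2.resize(p[200:360,240:400,::-1],None,fx=3.7,fy=3.7,interpolation=cv2.INTER_CUBIC))
for r in range(276,312,3): print(r,pts(c,[[310,r],[317,r],[326,r]],d).round(4).tolist())
E
```

```text
276 [[0.5459, -0.0083, 0.1028], [0.5492, -0.0086, 0.1024], [0.5541, -0.0256, 0.0651]]
279 [[0.5459, -0.0099, 0.1027], [0.5491, -0.0104, 0.1018], [0.5541, -0.0271, 0.0662]]
282 [[0.5458, -0.0109, 0.1037], [0.5491, -0.0113, 0.1032], [0.554, -0.0286, 0.067]]
285 [[0.5461, -0.0084, 0.1121], [0.5491, -0.0085, 0.1121], [0.5531, -0.0086, 0.1123]]
288 [[0.5461, -0.0084, 0.1151], [0.5491, -0.0083, 0.1154], [0.553, -0.0082, 0.116]]
291 [[0.5462, -0.0078, 0.119], [0.5491, -0.0082, 0.1184], [0.5529, -0.0086, 0.1179]]
294 [[0.5462, -0.0084, 0.1207], [0.5491, -0.0086, 0.1204], [0.5528, -0.0083, 0.1213]]
297 [[0.5462, -0.0088, 0.1225], [0.5491, -0.0086, 0.123], [0.5527, -0.0082, 0.1241]]
300 [[0.5462, -0.0086, 0.1254], [0.549, -0.0083, 0.1263], [0.5527, -0.0088, 0.1255]]
303 [[0.5462, -0.0089, 0.1274], [0.549, -0.0084, 0.1285], [0.5526, -0.0085, 0.1286]]
306 [[0.5463, -0.0081, 0.1312], [0.549, -0.0082, 0.1313], [0.5525, -0.0086, 0.1307]]
309 [[0.5463, -0.0085, 0.1328], [0.549, -0.0089, 0.1323], [0.5524, -0.0085, 0.1332]]
```

View pics/w6c.png

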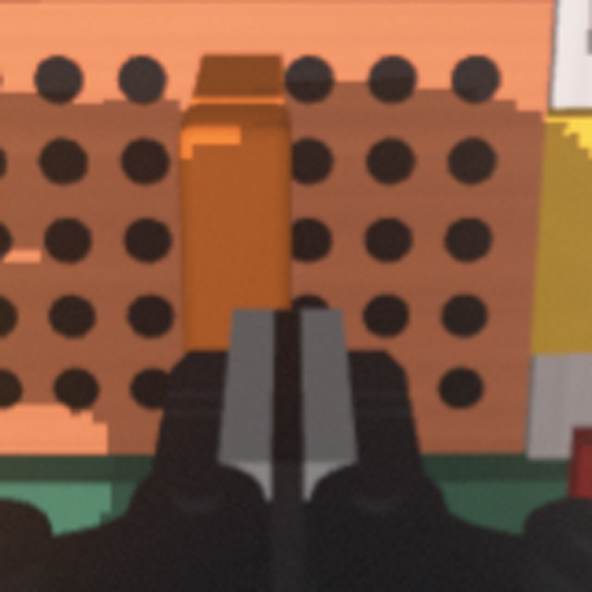

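```bash
python3 - <<'E'
from h import *
c,p,d=grab("side")
for r in range(214,240,2): print(r,[ (u,pts(c,[[u,r]],d).round(3).tolist()[0],p[r,u].tolist()) for u in (317,320,323)])
print(proj(c,[[.5486,-.0188,.081],[.5486,-.0188,.11],[.543,-.017,.102]]))
c,p,d=grab("scene")
print(proj(c,[[.5486,-.0188,.081],[.5486,-.0188,.11],[.543,-.017,.102]]))
cv2.imwrite("pics/s6c.png",cv2.resize(p[200:280,290:370,::-1],None,fx=7,fy=7,interpolation=cv2.INTER_CUBIC))
E
```

```text
214 [(317, [0.542, 0.0, 0.192], [43, 44, 47]), (320, [0.53, 0.0, 0.196], [44, 45, 48]), (323, [0.524, -0.007, 0.195], [43, 43, 47])]
216 [(317, [0.546, -0.005, 0.18], [45, 45, 48]), (320, [0.531, -0.0, 0.188], [44, 45, 48]), (323, [0.536, -0.022, 0.174], [45, 46, 49])]
218 [(317, [0.544, -0.002, 0.175], [45, 45, 48]), (320, [0.533, -0.003, 0.179], [43, 43, 47]), (323, [0.541, -0.029, 0.16], [43, 44, 47])]
220 [(317, [0.551, -0.011, 0.159], [45, 46, 49]), (320, [0.533, -0.002, 0.172], [44, 45, 48]), (323, [0.532, -0.017, 0.163], [49, 50, 53])]
222 [(317, [0.554, -0.014, 0.149], [56, 58, 60]), (320, [0.538, -0.009, 0.158], [43, 44, 46]), (323, [0.521, -0.001, 0.169], [44, 45, 49])]
224 [(317, [0.553, -0.013, 0.142], [97, 98, 98]), (320, [0.539, -0.01, 0.149], [57, 58, 59]), (323, [0.524, -0.006, 0.158], [44, 45, 48])]
226 [(317, [0.552, -0.011, 0.136], [102, 101, 101]), (320, [0.539, -0.01, 0.142], [84, 84, 85]), (323, [0.536, -0.021, 0.136], [55, 55, 58])]
228 [(317, [0.55, -0.008, 0.13], [101, 100, 100]), (320, [0.538, -0.008, 0.136], [89, 89, 90]), (323, [0.535, -0.02, 0.129], [52, 
[... 152 characters left out ...]
2 [(317, [0.548, -0.005, 0.118], [116, 108, 105]), (320, [0.543, -0.014, 0.115], [105, 101, 99]), (323, [0.545, -0.032, 0.102], [164, 95, 52])]
234 [(317, [0.584, -0.051, 0.066], [164, 114, 94]), (320, [0.546, -0.018, 0.103], [168, 115, 88]), (323, [0.539, -0.024, 0.102], [185, 104, 53])]
236 [(317, [0.549, -0.006, 0.101], [184, 106, 62]), (320, [0.537, -0.005, 0.107], [189, 107, 54]), (323, [0.536, -0.02, 0.098], [160, 90, 47])]
238 [(317, [0.541, 0.006, 0.104], [216, 120, 59]), (320, [0.536, -0.003, 0.1], [166, 95, 50]), (323, [0.551, -0.04, 0.07], [140, 84, 53])]
[[319.7493 238.9685]
 [319.5221 231.7317]
 [320.6754 234.6145]]
[[333.0531 237.1816]
 [333.1253 230.4286]
 [331.9858 230.7531]]
```

View pics/s6c.png

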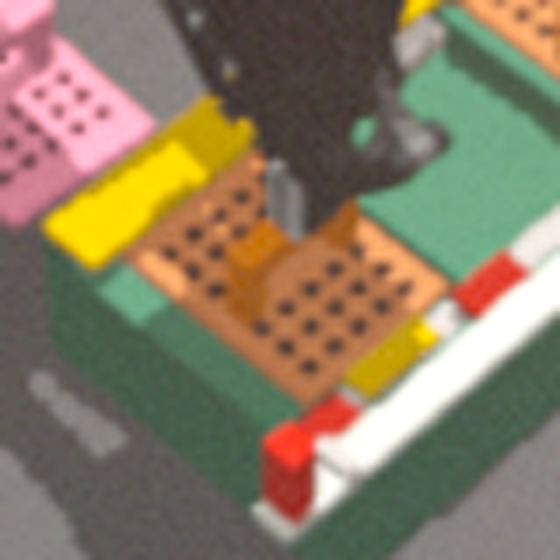

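```bash
python3 -m creep '[{"hand":0.5,"translation":[0,0,-2],"delta_rot":[0.4,0,0]},{"hand":0.5,"translation":[0.2,-0.5,0],"delta_rot":[0,0,0]},{"hand":0.5,"translation":[0,0,0],"delta_rot":[0,0,0]},{"hand":0.5,"translation":[0,0,0],"delta_rot":[0,0,0]}]' 80; python3 - <<'E'
from h import *
o=ctrl.get_obs(); print(o['t'],o['tool_pos'],o['contact_force'],o['opening'],R.from_rotvec(o['tool_rot']).as_matrix())
print(delta([.543,-.0165,.066]))
E
```

```text
t: 7.82
tool_pos: [0.5419, -0.0162, 0.1068]
tool_rot: [-2.258, -2.181, 0.003]
contact_force: [-0.1, 0.5, -0.2]
opening: 0.0428
7.825 [ 0.5419 -0.0162  0.1068] [-0.1005  0.4513 -0.2316] 0.042836777987470674 [[ 0.0351  0.9994 -0.003 ]
 [ 0.9994 -0.0351  0.0003]
 [ 0.0002 -0.003  -1.    ]]
[-0.024   0.1196  4.0815]
```

```bash
python3 -m creep '[{"hand":0.5,"translation":[0,0.1,2],"delta_rot":[0,0,0]},{"hand":0.5,"translation":[0,0,1],"delta_rot":[0,0,0]},{"hand":0.5,"translation":[0,0,1],"delta_rot":[0,0,0]},{"hand":0.5,"translation":[0,0,0],"delta_rot":[0,0,0]}]' 80; python3 - <<'E'
from h import *
o=ctrl.get_obs(); print(o['t'],o['tool_pos'],o['contact_force'],o['opening'])
c,p,d=grab("wrist","w7")
for r in range(280,310,3): print(r,pts(c,[[268,r],[362,r]],d).round(4).tolist())
E
```

```text
t: 8.32
tool_pos: [0.5425, -0.0163, 0.0661]
tool_rot: [-2.258, -2.18, 0.004]
contact_force: [0.6, -0.3, -0.4]
opening: 0.0429
8.325 [ 0.5425 -0.0163  0.0661] [ 0.5934 -0.3468 -0.4258] 0.04292031413377168
280 [[0.5183, -0.0138, 0.0666], [0.5666, -0.0155, 0.0663]]
283 [[0.5181, -0.0157, 0.0662], [0.5666, -0.0173, 0.066]]
286 [[0.5225, -0.0051, 0.0916], [0.5667, -0.0193, 0.0655]]
289 [[0.5228, -0.0057, 0.0935], [0.5666, -0.0207, 0.0662]]
292 [[0.5228, -0.0067, 0.0943], [0.5468, 0.0602, 0.2273]]
295 [[0.5225, -0.0085, 0.0935], [0.5667, -0.0243, 0.0658]]
298 [[0.5224, -0.0101, 0.0933], [0.5669, -0.0268, 0.0644]]
301 [[0.5227, -0.0104, 0.0954], [0.5667, -0.0279, 0.0657]]
304 [[0.5227, -0.0115, 0.096], [0.5666, -0.0291, 0.0668]]
307 [[0.5224, -0.0133, 0.0955], [0.5667, -0.0315, 0.0657]]
```

View pics/w7.png

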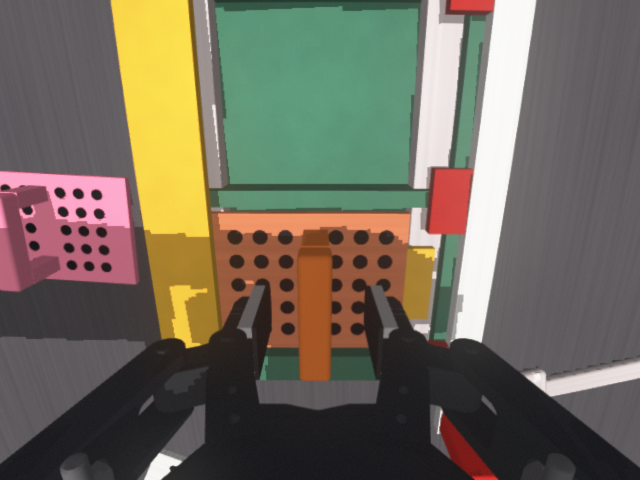

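Fingertips are at about z=0.092 with TCP reading 0.066, so the tips sit about 2.5 cm higher than stated. The handle is centred between the fingers at (315,300). I'll go 1 cm lower and close.

```bash
python3 -m creep '[{"hand":0.5,"translation":[0,0,1],"delta_rot":[0,0,0]},{"hand":0,"translation":[0,0,0],"delta_rot":[0,0,0]},{"hand":0,"translation":[0,0,0],"delta_rot":[0,0,0]},{"hand":0,"translation":[0,0,0],"delta_rot":[0,0,0]}]' 80; python3 - <<'E'
from h import *
o=ctrl.get_obs(); print(o['t'],o['tool_pos'],o['contact_force'],o['opening'])
c,p,d=grab("wrist","w8")
E
```

```text
t: 8.88
tool_pos: [0.5435, -0.0164, 0.0577]
tool_rot: [-2.259, -2.181, 0.002]
contact_force: [-0.7, 0.1, -1.3]
opening: 0.0127
8.875 [ 0.5435 -0.0164  0.0577] [-0.6663  0.0831 -1.2819] 0.012716635520818574
```

View pics/w8.png

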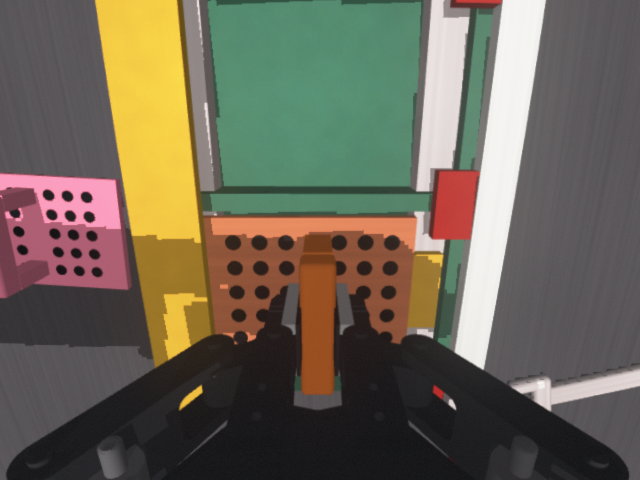

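```bash
python3 -m creep '[{"hand":0,"translation":[0,0,-0.68],"delta_rot":[-6,0,0]},{"hand":0,"translation":[0,-0.03,-0.68],"delta_rot":[-6,0,0]},{"hand":0,"translation":[0,-0.03,-0.68],"delta_rot":[-6,0,0]},{"hand":0,"translation":[0,0,0],"delta_rot":[0,0,0]},{"hand":0,"translation":[0,0,0],"delta_rot":[0,0,0]}]' ; python3 - <<'E'
from h import *
o=ctrl.get_obs(); print(o['t'],o['tool_pos'],o['contact_force'],o['opening'],R.from_rotvec(o['tool_rot']).as_matrix())
c,p,d=grab("wrist","w9")
E
```

```text
t: 9.55
tool_pos: [0.5409, -0.0164, 0.0779]
tool_rot: [2.087, 2.015, 0.316]
contact_force: [0.1, -0.6, -2.1]
opening: 0.0125
9.55 [ 0.5409 -0.0164  0.0779] [ 0.0712 -0.567  -2.1102] 0.012527501782537323 [[ 0.0352  0.9514  0.3059]
 [ 0.9994 -0.0335 -0.0108]
 [ 0.      0.3061 -0.952 ]]
```

View pics/w9.png

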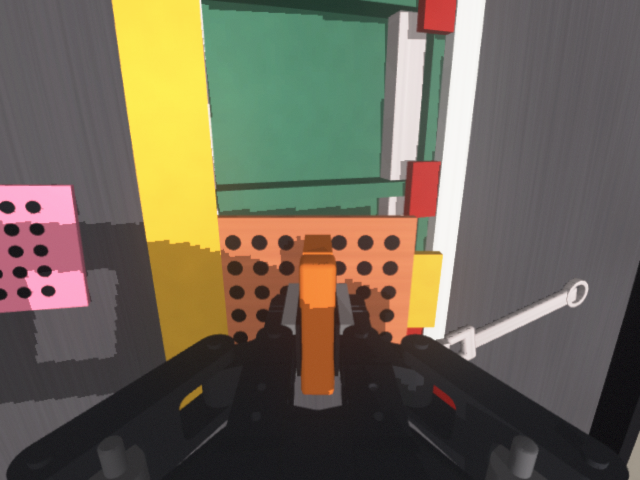

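```bash
python3 -m creep '[{"hand":0,"translation":[0,0.8,0],"delta_rot":[0,0,0]},{"hand":0,"translation":[0,0.8,0],"delta_rot":[0,0,0]},{"hand":0,"translation":[0,0.8,0],"delta_rot":[0,0,0]},{"hand":0,"translation":[0,0.8,-2.4],"delta_rot":[0,0,0]},{"hand":0,"translation":[0,1,-3],"delta_rot":[0,0,0]},{"hand":0,"translation":[0,1,-3],"delta_rot":[0,0,0]},{"hand":0,"translation":[0,0,0],"delta_rot":[9,0,0]},{"hand":0,"translation":[0,0,0],"delta_rot":[8.8,0,0]}]' ; python3 - <<'E'
from h import *
o=ctrl.get_obs(); print(o['t'],o['tool_pos'],o['contact_force'],o['opening'],R.from_rotvec(o['tool_rot']).as_matrix())
c,p,d=grab("wrist","w10")
c,p,d=grab("side","d10")
E
```

```text
t: 10.6
tool_pos: [0.5656, -0.0173, 0.1758]
tool_rot: [2.26, 2.181, 0.0]
contact_force: [-0.0, 0.3, -2.9]
opening: 0.0126
10.6 [ 0.5656 -0.0173  0.1758] [-0.0137  0.2685 -2.9341] 0.012574843037048809 [[ 0.0352  0.9994  0.0006]
 [ 0.9994 -0.0352 -0.0006]
 [-0.0006  0.0007 -1.    ]]
```

View pics/w10.png

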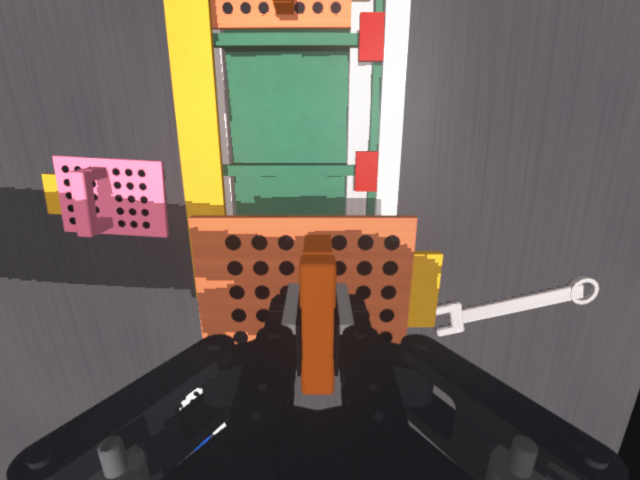

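View pics/d10.png

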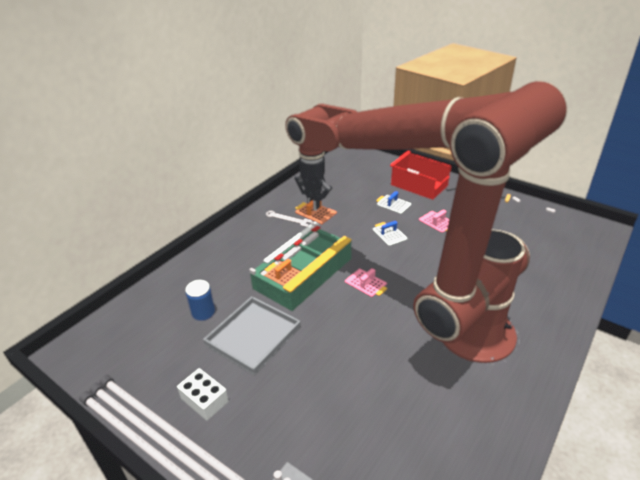

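```bash
python3 - <<'E'
from h import *
c=ctrl.calibration("side")
q=plane(c,[[253,298],[206,337.5],[253,367],[299.5,322.5]],.028); print(q,q.mean(0)); print([np.linalg.norm(q[i]-q[i-1]) for i in range(4)])
for y in (.31,.415): print(delta([.506,y,.15]))
E
```

```text
[[0.5851 0.2685 0.028 ]
 [0.5875 0.4561 0.028 ]
 [0.4156 0.4567 0.028 ]
 [0.412  0.2677 0.028 ]] [0.5001 0.3622 0.028 ]
[np.float64(0.1731050950753407), np.float64(0.18760705532882574), np.float64(0.17197849701494441), np.float64(0.18904858989243922)]
[32.5123 -7.2701  2.3406]
[43.0058 -7.6377  2.3402]
```

```bash
python3 -m creep '[{"hand":0,"translation":[3,-0.6,0],"delta_rot":[0,0,0]},{"hand":0,"translation":[5.8,-1.1,0],"delta_rot":[0,0,0]},{"hand":0,"translation":[6,-1.1,0],"delta_rot":[0,0,0]},{"hand":0,"translation":[6,-1.1,0],"delta_rot":[0,0,0]},{"hand":0,"translation":[6,-1.1,0],"delta_rot":[0,0,-1]},{"hand":0,"translation":[6,-1.1,0],"delta_rot":[0,0,-1]},{"hand":0,"translation":[5.8,-1.1,0],"delta_rot":[0,0,0]},{"hand":0,"translation":[3.5,-0.6,0],"delta_rot":[0,0,0]}]' ; python3 -m creep '[{"hand":0,"translation":[0,0,3],"delta_rot":[0,0,0]},{"hand":0,"translation":[0,0,3],"delta_rot":[0,0,0]},{"hand":0,"translation":[0,0,0],"delta_rot":[0,0,0]}]'; python3 - <<'E'
from h import *
o=ctrl.get_obs(); print(o['t'],o['tool_pos'],o['contact_force'],o['opening'],R.from_rotvec(o['tool_rot']).as_matrix())
c,p,d=grab("wrist","w11")
print(delta([.503,.407,.0045]))
E
```

```text
t: 11.7
tool_pos: [0.4958, 0.4083, 0.1735]
tool_rot: [2.218, 2.223, 0.005]
contact_force: [1.4, -0.0, -2.6]
opening: 0.012
t: 12.08
tool_pos: [0.4947, 0.4043, 0.1099]
tool_rot: [-2.221, -2.221, 0.007]
contact_force: [0.4, -0.1, -1.3]
opening: 0.0127
12.075 [0.4947 0.4043 0.1099] [ 0.4222 -0.0752 -1.315 ] 0.012743003369914688 [[-0.0001  1.     -0.0033]
 [ 1.      0.0001 -0.003 ]
 [-0.003  -0.0033 -1.    ]]
[ 0.2029  0.6875 10.7916]
```

View pics/w11.png

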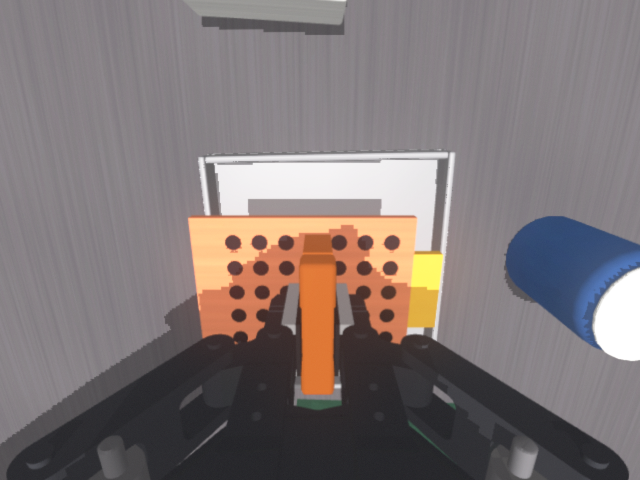

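```bash
python3 - <<'E'
from h import *
c=ctrl.calibration("wrist")
print(plane(c,[[203,158],[453,154]],.028))
E
```

```text
[[0.4168 0.4608 0.028 ]
 [0.5925 0.4637 0.028 ]]
```

```bash
python3 -m creep '[{"hand":0,"translation":[0.2,0.85,2.5],"delta_rot":[0,0,0]},{"hand":0,"translation":[0,0,2.5],"delta_rot":[0,0,0]},{"hand":0,"translation":[0,0,2.5],"delta_rot":[0,0,0]},{"hand":0,"translation":[0,0,1.5],"delta_rot":[0,0,0]},{"hand":0,"translation":[0,0,1],"delta_rot":[0,0,0]},{"hand":0,"translation":[0,0,0.5],"delta_rot":[0,0,0]},{"hand":0,"translation":[0,0,0],"delta_rot":[0,0,0]}]'; python3 - <<'E'
from h import *
o=ctrl.get_obs(); print(o['t'],o['tool_pos'],o['contact_force'],o['opening'])
E
```

```text
t: 13.0
tool_pos: [0.5061, 0.4078, 0.009]
tool_rot: [2.221, 2.22, 0.003]
contact_force: [0.7, 0.7, -2.6]
opening: 0.0125
13.0 [0.5061 0.4078 0.009 ] [ 0.6547  0.6926 -2.6029] 0.01254127743014362
```

```bash
python3 -m creep '[{"hand":0,"translation":[0,0,0.3],"delta_rot":[0,0,0]},{"hand":0,"translation":[0,0,0],"delta_rot":[0,0,0]},{"hand":0.5,"translation":[0,0,0],"delta_rot":[0,0,0]},{"hand":0.5,"translation":[0,0,0],"delta_rot":[0,0,0]},{"hand":0.5,"translation":[0,0,-4],"delta_rot":[0,0,0]},{"hand":0.5,"translation":[0,0,-6],"delta_rot":[0,0,1]},{"hand":0.5,"translation":[-4,0.5,-5],"delta_rot":[0,0,1]},{"hand":0.5,"translation":[-6,0.8,0],"delta_rot":[0,0,0]}]'; python3 - <<'E'
from h import *
o=ctrl.get_obs(); print(o['t'],o['tool_pos'],o['contact_force'],o['opening'])
print(delta([.5500,.1664,.15]))
c,p,d=grab("scene","s12")
E
```

```text
t: 14.0
tool_pos: [0.5192, 0.31, 0.1619]
tool_rot: [2.253, 2.181, 0.021]
contact_force: [1.7, -1.0, -0.5]
opening: 0.0425
14.0 [0.5192 0.31   0.1619] [ 1.7465 -1.0341 -0.4606] 0.04251968580362643
[-14.2577   3.5233   1.1549]
```

View pics/s12.png

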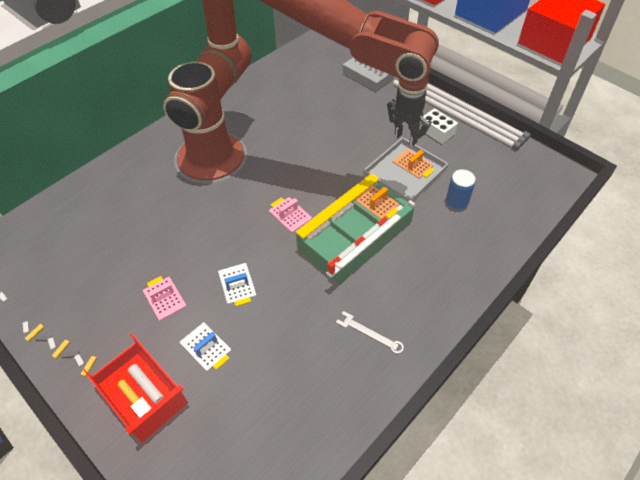

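The clogged screen lies in the far half of the tray at (413,163). Next is bay2.

```bash
python3 -m creep '[{"hand":0.5,"translation":[-5,1.2,0],"delta_rot":[0,0,0]},{"hand":0.5,"translation":[-5,1.2,0],"delta_rot":[0,0,0]},{"hand":0.5,"translation":[-4,1,0.3],"delta_rot":[0,0,0]},{"hand":0.5,"translation":[0,0,0],"delta_rot":[0,0,0]},{"hand":0.5,"translation":[0,0,0],"delta_rot":[0,0,0]}]'; cat > det.py <<'E'
from h import *
import sys
col,zt,tag=sys.argv[1],float(sys.argv[2]),sys.argv[3]
o=ctrl.get_obs(); print(o['t'],o['tool_pos'],o['contact_force'],o['opening'],'\n',R.from_rotvec(o['tool_rot']).as_matrix())
c,p,d=grab("wrist",tag); h=hsv(p)
lo,hi={'o':((5,150,60),(19,255,255)),'b':((105,120,40),(125,255,255))}[col]
for m,s,ce in blobs(rng(h,lo,hi),60):
    v,u=np.nonzero(m&(d>0)); Q=pts(c,np.c_[u,v],d); kk=abs(Q[:,2]-zt)<.005
    if kk.sum()>60:
        w=plane(c,np.c_[u,v][kk],zt)[:,:2]; r=cv2.minAreaRect(w.astype(np.float32)*1000)
        print(ce.round(0),w.mean(0),np.round(r[0],1),np.round(r[1],1),round(r[2],2),'delta0',delta([r[0][0]/1000,r[0][1]/1000,zt-.0443]))
E
python3 det.py o .102 w13
```

```text
t: 14.68
tool_pos: [0.5447, 0.1676, 0.1517]
tool_rot: [2.26, 2.181, 0.003]
contact_force: [0.1, -0.1, 0.6]
opening: 0.0428
14.675 [0.5447 0.1676 0.1517] [ 0.1102 -0.1497  0.5722] 0.042828906125219134 
 [[ 0.0354  0.9994  0.0021]
 [ 0.9994 -0.0354  0.0006]
 [ 0.0006  0.0021 -1.    ]]
[306. 243.] [0.551  0.1678] [551.1 166.7] [59.8 13.5] 87.91 delta0 [-0.1214  0.6362  9.3935]
```

View pics/w13.png

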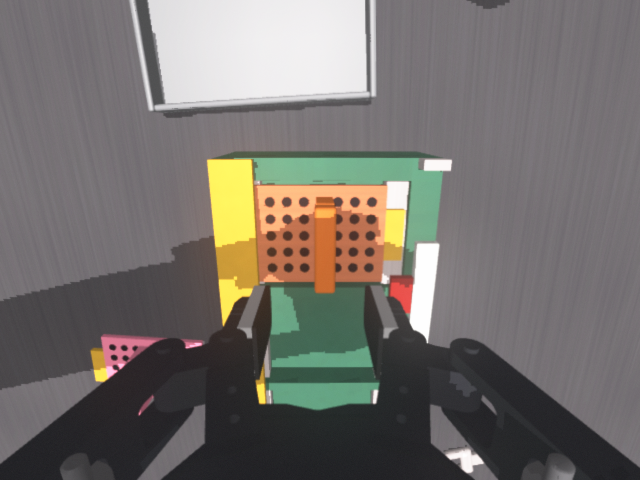

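```bash
python3 -m creep '[{"hand":0.5,"translation":[-0.1,0.6,2],"delta_rot":[0,0,0]},{"hand":0.5,"translation":[0,0,3],"delta_rot":[0,0,0]},{"hand":0.5,"translation":[0,0,2.5],"delta_rot":[0,0,0]},{"hand":0.5,"translation":[0,0,1.9],"delta_rot":[0,0,0]},{"hand":0.5,"translation":[0,0,0],"delta_rot":[0,0,0]},{"hand":0,"translation":[0,0,0],"delta_rot":[0,0,0]},{"hand":0,"translation":[0,0,0],"delta_rot":[0,0,0]},{"hand":0,"translation":[0,0,0],"delta_rot":[0,0,0]}]' 80;  python3 - <<'E'
from h import *
c,p,d=grab("wrist","w14")
E
```

```text
t: 15.72
tool_pos: [0.552, 0.1663, 0.0589]
tool_rot: [2.258, 2.18, 0.006]
contact_force: [-0.4, 0.4, 2.6]
opening: 0.0125
```

View pics/w14.png

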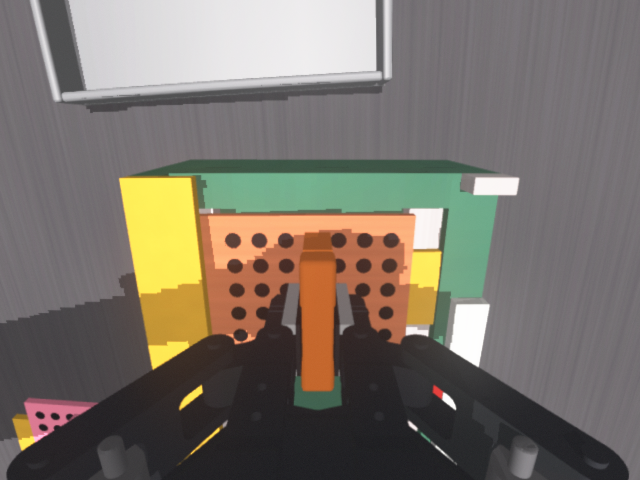

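```bash
python3 -m creep '[{"hand":0,"translation":[0,0,-0.68],"delta_rot":[-6,0,0]},{"hand":0,"translation":[0,-0.03,-0.68],"delta_rot":[-6,0,0]},{"hand":0,"translation":[0,-0.03,-0.68],"delta_rot":[-6,0,0]},{"hand":0,"translation":[0,0,0],"delta_rot":[0,0,0]},{"hand":0,"translation":[0,0.8,0],"delta_rot":[0,0,0]},{"hand":0,"translation":[0,0.8,0],"delta_rot":[0,0,0]},{"hand":0,"translation":[0,0.8,0],"delta_rot":[0,0,0]},{"hand":0,"translation":[0,0,0],"delta_rot":[0,0,0]}]' ; python3 - <<'E'
from h import *
o=ctrl.get_obs(); print(o['t'],o['tool_pos'],o['contact_force'],o['opening'],R.from_rotvec(o['tool_rot']).as_matrix())
c,p,d=grab("wrist","w15")
E
```

```text
t: 16.77
tool_pos: [0.572, 0.1652, 0.0852]
tool_rot: [2.085, 2.012, 0.321]
contact_force: [0.6, -0.7, -2.4]
opening: 0.0127
16.775 [0.572  0.1652 0.0852] [ 0.6264 -0.6984 -2.4029] 0.0126916511140245 [[ 0.0358  0.9499  0.3106]
 [ 0.9994 -0.034  -0.011 ]
 [ 0.0001  0.3108 -0.9505]]
```

View pics/w15.png

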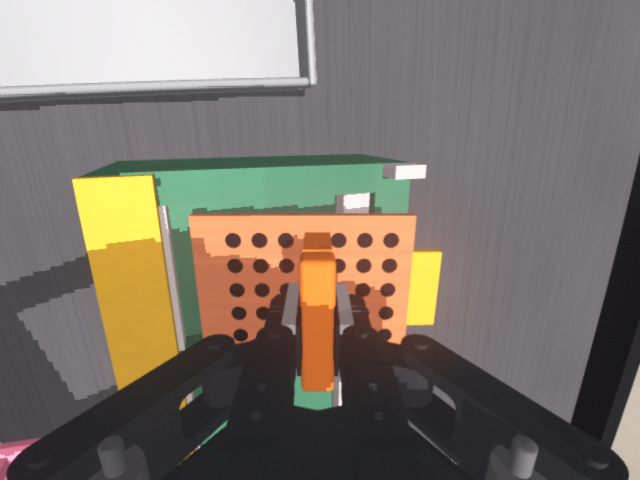

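Wide edge clear of the lip. Next: lift it, level it and carry it to the near half of the tray.

```bash
python3 -m creep '[{"hand":0,"translation":[0,1,-3],"delta_rot":[0,0,0]},{"hand":0,"translation":[0,1,-3],"delta_rot":[0,0,0]},{"hand":0,"translation":[0,1,-3],"delta_rot":[0,0,0]},{"hand":0,"translation":[0,0,0],"delta_rot":[9,0,-1]},{"hand":0,"translation":[0,0,0],"delta_rot":[9,0,-1]},{"hand":0,"translation":[0,0,0],"delta_rot":[0,0,0]}]' ; python3 - <<'E'
from h import *
o=ctrl.get_obs(); print(o['t'],o['tool_pos'],o['contact_force'],o['opening'],R.from_rotvec(o['tool_rot']).as_matrix())
print(delta([.504,.317,.12]))
E
```

```text
t: 17.58
tool_pos: [0.573, 0.1649, 0.179]
tool_rot: [2.22, 2.216, -0.005]
contact_force: [-0.4, 0.7, -2.1]
opening: 0.0123
17.575 [0.573  0.1649 0.179 ] [-0.4189  0.7135 -2.0931] 0.012304701639435079 [[ 0.0019  1.      0.0013]
 [ 1.     -0.0019 -0.0058]
 [-0.0058  0.0013 -1.    ]]
[15.226  -6.9348  5.8044]
```

```bash
python3 -m creep '[{"hand":0,"translation":[4,-1.8,0],"delta_rot":[0,0,0]},{"hand":0,"translation":[5,-2.3,0],"delta_rot":[0,0,0]},{"hand":0,"translation":[4,-1.8,1],"delta_rot":[0,0,0]},{"hand":0,"translation":[2.2,-1,2],"delta_rot":[0,0,0]},{"hand":0,"translation":[0,0,2.5],"delta_rot":[0,0,0]},{"hand":0,"translation":[0,0,0],"delta_rot":[0,0,0]},{"hand":0,"translation":[0,0,0],"delta_rot":[0,0,0]}]' ; python3 - <<'E'
from h import *
o=ctrl.get_obs(); print(o['t'],o['tool_pos'],o['contact_force'],o['opening'],R.from_rotvec(o['tool_rot']).as_matrix())
print(delta([.504,.317,.005]))
c,p,d=grab("wrist","w16")
E
```

```text
t: 18.45
tool_pos: [0.5027, 0.317, 0.1247]
tool_rot: [2.219, 2.216, -0.002]
contact_force: [0.4, -1.1, -1.8]
opening: 0.0125
18.45 [0.5027 0.317  0.1247] [ 0.3709 -1.0518 -1.7866] 0.012473740821926198 [[ 0.0011  1.      0.0032]
 [ 1.     -0.0011 -0.0048]
 [-0.0048  0.0032 -1.    ]]
[ 0.0574  0.0905 11.9731]
```

View pics/w16.png

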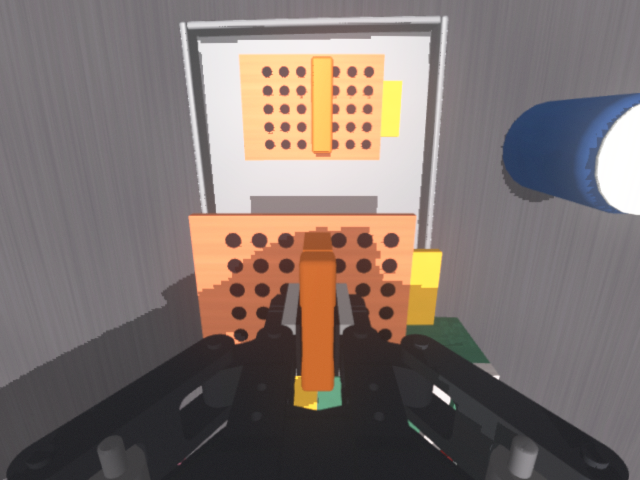

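```bash
python3 -m creep '[{"hand":0,"translation":[0,0.1,3],"delta_rot":[0,0,0]},{"hand":0,"translation":[0,0,3],"delta_rot":[0,0,0]},{"hand":0,"translation":[0,0,2.5],"delta_rot":[0,0,0]},{"hand":0,"translation":[0,0,2],"delta_rot":[0,0,0]},{"hand":0,"translation":[0,0,1.2],"delta_rot":[0,0,0]},{"hand":0,"translation":[0,0,0.2],"delta_rot":[0,0,0]},{"hand":0,"translation":[0,0,0],"delta_rot":[0,0,0]},{"hand":0,"translation":[0,0,0],"delta_rot":[0,0,0]}]'; python3 -m creep '[{"hand":0.5,"translation":[0,0,0],"delta_rot":[0,0,0]},{"hand":0.5,"translation":[0,0,0],"delta_rot":[0,0,0]},{"hand":0.5,"translation":[0,0,-3],"delta_rot":[0,0,0]},{"hand":0.5,"translation":[0,0,-6],"delta_rot":[0,0,0]},{"hand":0.5,"translation":[0,0,-6],"delta_rot":[0,0,0]},{"hand":0.5,"translation":[-3,-1,-4],"delta_rot":[0,0,0]},{"hand":0.5,"translation":[-5,-1,0],"delta_rot":[0,0,0]},{"hand":0.5,"translation":[-5.8,-1,0],"delta_rot":[0,0,0]}]'; python3 - <<'E'
from h import *
o=ctrl.get_obs(); print(o['t'],o['tool_pos'])
c,p,d=grab("scene","s17")
h=hsv(p)
for m,s,ce in blobs(rng(h,*COL['blue']),40):
    q=cloud(c,d,m); 
    if q[:,2].max()<.07: print(ce,np.median(q,0))
print(delta([.430,-.262,.2]))
E
```

```text
t: 19.5
tool_pos: [0.5047, 0.3168, 0.006]
tool_rot: [2.218, 2.216, -0.001]
contact_force: [0.4, 0.5, -2.9]
opening: 0.0123
t: 20.5
tool_pos: [0.4736, 0.1787, 0.1973]
tool_rot: [2.215, 2.218, -0.0]
contact_force: [0.8, -2.2, -0.0]
opening: 0.0429
20.5 [0.4736 0.1787 0.1973]
[235.2946 278.6161] [ 0.4323 -0.2654  0.0408]
[204.072 341.008] [ 0.5126 -0.4343  0.0412]
[-43.5214  -4.0727   0.0563]
```

View pics/s17.png

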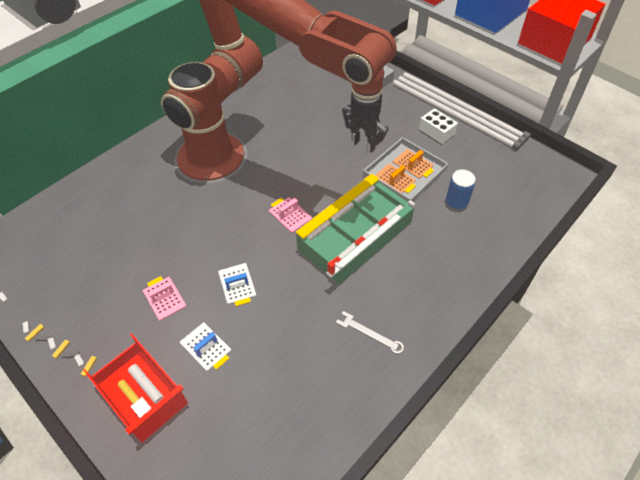

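Both clogged screens lie in the tray at (396,180) and (413,162). On to the first clean screen.

```bash
python3 -m creep '[{"hand":0.5,"translation":[-6.1,-0.5,0],"delta_rot":[0,0,0]},{"hand":0.5,"translation":[-6.1,-0.6,0],"delta_rot":[0,0,0]},{"hand":0.5,"translation":[-6.1,-0.6,0],"delta_rot":[0,0,0]},{"hand":0.5,"translation":[-6.1,-0.6,0],"delta_rot":[0,0,0]},{"hand":0.5,"translation":[-6.1,-0.6,0],"delta_rot":[0,0,0]},{"hand":0.5,"translation":[-6.1,-0.6,0],"delta_rot":[0,0,0]},{"hand":0.5,"translation":[-6.1,-0.6,0],"delta_rot":[0,0,9.5]},{"hand":0.5,"translation":[0,0,2],"delta_rot":[0,0,9.5]}]'; python3 -m creep '[{"hand":0.5,"translation":[0,0,2],"delta_rot":[0,0,9.5]},{"hand":0.5,"translation":[0,0,0],"delta_rot":[0,0,0]},{"hand":0.5,"translation":[0,0,0],"delta_rot":[0,0,0]}]'; python3 det.py b .042 w18
```

```text
t: 21.55
tool_pos: [0.4324, -0.2523, 0.1802]
tool_rot: [2.56, 1.802, -0.002]
contact_force: [-0.1, 0.5, 0.1]
opening: 0.0426
t: 21.92
tool_pos: [0.4326, -0.2479, 0.1589]
tool_rot: [2.693, 1.605, -0.001]
contact_force: [-0.3, -0.8, -0.2]
opening: 0.0428
21.925 [ 0.4326 -0.2479  0.1589] [-0.2843 -0.7659 -0.1749] 0.04276320982865378 
 [[ 0.4756  0.8797  0.0028]
 [ 0.8796 -0.4756 -0.0064]
 [-0.0043  0.0055 -1.    ]]
[323. 235.] [ 0.4325 -0.2626] [ 432.6 -263.2] [60.1 13. ] 61.59 delta0 [-1.2816  0.6192 16.1612]
[474. 333.] [ 0.5132 -0.415 ] [ 512.3 -418.8] [29.1 13.1] 89.47 delta0 [-11.1742  15.0313  16.2924]
```

View pics/w18.png

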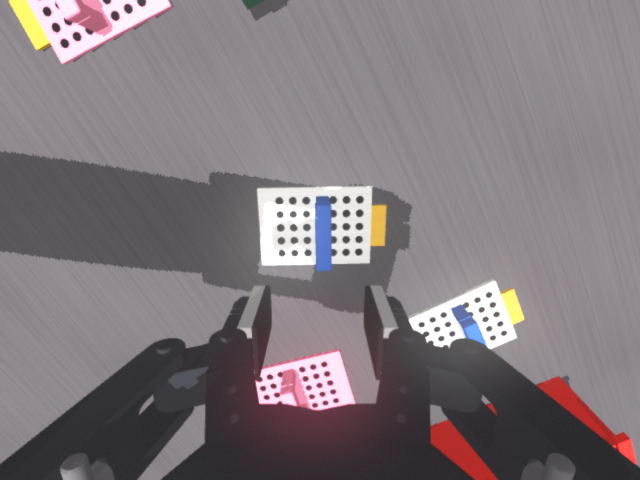

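```bash
python3 -m creep '[{"hand":0.5,"translation":[-1.3,0.6,4],"delta_rot":[0,0,0]},{"hand":0.5,"translation":[0,0,4],"delta_rot":[0,0,0]},{"hand":0.5,"translation":[0,0,3.5],"delta_rot":[0,0,0]},{"hand":0.5,"translation":[0,0,2.5],"delta_rot":[0,0,0]},{"hand":0.5,"translation":[0,0,1.8],"delta_rot":[0,0,0]},{"hand":0.5,"translation":[0,0,0],"delta_rot":[0,0,0]},{"hand":0.5,"translation":[0,0,0],"delta_rot":[0,0,0]}]' 80; python3 -m creep '[{"hand":0,"translation":[0,0,0],"delta_rot":[0,0,0]},{"hand":0,"translation":[0,0,0],"delta_rot":[0,0,0]},{"hand":0,"translation":[0,0,0],"delta_rot":[0,0,0]}]' 80;  python3 - <<'E'
from h import *
o=ctrl.get_obs(); print(o['t'],o['tool_pos'])
c,p,d=grab("wrist","w19")
E
```

```text
t: 22.85
tool_pos: [0.4324, -0.2636, 0.0013]
tool_rot: [2.693, 1.602, -0.001]
contact_force: [-0.4, -0.2, 1.0]
opening: 0.0424
t: 23.22
tool_pos: [0.4323, -0.2636, 0.0013]
tool_rot: [2.694, 1.601, -0.001]
contact_force: [-1.2, 1.0, 5.4]
opening: 0.0122
23.225 [ 0.4323 -0.2636  0.0013]
```

View pics/w19.png

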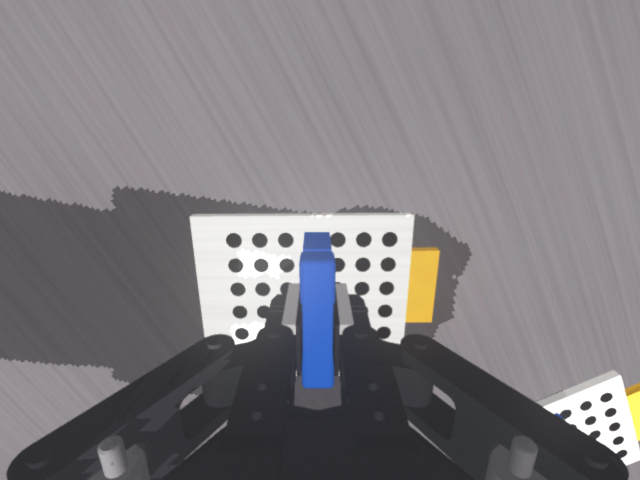

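```bash
python3 -m creep '[{"hand":0,"translation":[0,0,-3],"delta_rot":[0,0,0]},{"hand":0,"translation":[0,0,-5],"delta_rot":[0,0,0]},{"hand":0,"translation":[0,0,-6],"delta_rot":[0,0,0]},{"hand":0,"translation":[0,0,-4],"delta_rot":[0,0,-8.8]},{"hand":0,"translation":[0,0,0],"delta_rot":[0,0,-8.8]},{"hand":0,"translation":[0,0,0],"delta_rot":[0,0,-8.8]},{"hand":0,"translation":[0,0,0],"delta_rot":[0,0,0]},{"hand":0,"translation":[0,0,0],"delta_rot":[0,0,0]}]' ; python3 - <<'E'
from h import *
o=ctrl.get_obs(); print(o['t'],o['tool_pos'],o['contact_force'],o['opening'],R.from_rotvec(o['tool_rot']).as_matrix())
print(delta([.5626,-.017,.18]))
E
```

```text
t: 24.28
tool_pos: [0.4308, -0.2616, 0.1791]
tool_rot: [2.262, 2.174, -0.004]
contact_force: [-0.5, -0.2, -2.1]
opening: 0.0122
24.275 [ 0.4308 -0.2616  0.1791] [-0.5141 -0.2023 -2.094 ] 0.01224076989453605 [[ 0.0396  0.9992  0.0006]
 [ 0.9992 -0.0396 -0.0046]
 [-0.0046  0.0008 -1.    ]]
[24.9602 12.205  -0.1899]
```

```bash
python3 -m creep '[{"hand":0,"translation":[3.5,1.7,0],"delta_rot":[0,0,-0.3]},{"hand":0,"translation":[5,2.44,0],"delta_rot":[0,0,0]},{"hand":0,"translation":[5,2.44,0],"delta_rot":[0,0,0]},{"hand":0,"translation":[5,2.44,0],"delta_rot":[0,0,0]},{"hand":0,"translation":[5,2.44,0],"delta_rot":[0,0,0]},{"hand":0,"translation":[1.5,0.75,0],"delta_rot":[-6,0,0]},{"hand":0,"translation":[0,0,0],"delta_rot":[-6,0,0]},{"hand":0,"translation":[0,0,0],"delta_rot":[-6,0,0]}]' ;python3 -m creep '[{"hand":0,"translation":[0,0,0],"delta_rot":[0,0,0]},{"hand":0,"translation":[0,0,0],"delta_rot":[0,0,0]}]'; python3 - <<'E'
from h import *
o=ctrl.get_obs(); print(o['t'],o['tool_pos'],o['contact_force'],o['opening'],R.from_rotvec(o['tool_rot']).as_matrix())
print(delta([.5626,-.017,.0886]))
c,p,d=grab("wrist","w20")
E
```

```text
t: 25.28
tool_pos: [0.5613, -0.0155, 0.1784]
tool_rot: [2.078, 2.012, 0.318]
contact_force: [0.0, 0.4, -2.4]
opening: 0.0121
t: 25.52
tool_pos: [0.5616, -0.0162, 0.179]
tool_rot: [2.08, 2.014, 0.314]
contact_force: [-0.2, 0.1, -1.4]
opening: 0.0123
25.525 [ 0.5616 -0.0162  0.179 ] [-0.17    0.1324 -1.3626] 0.012324669325622581 [[ 0.0331  0.9503  0.3095]
 [ 0.9994 -0.0298 -0.0152]
 [-0.0052  0.3098 -0.9508]]
[-0.0322 -2.7066  8.6293]
```

View pics/w20.png

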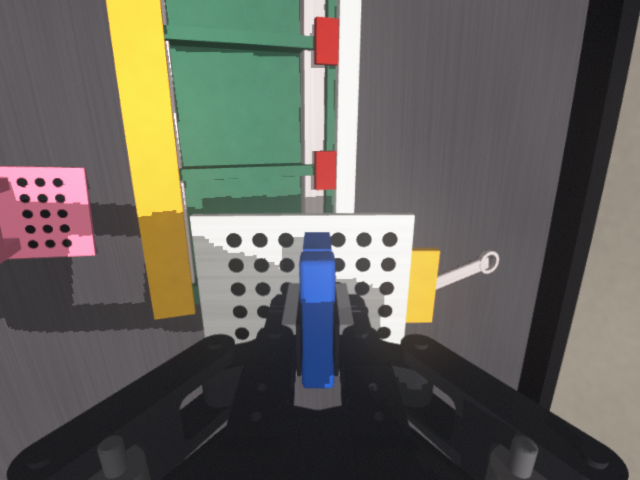

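```bash
python3 -m creep '[{"hand":0,"translation":[0,-0.9,2.85],"delta_rot":[0,0,0]},{"hand":0,"translation":[0,-0.9,2.85],"delta_rot":[0,0,0]},{"hand":0,"translation":[0,-0.6,1.9],"delta_rot":[0,0,0]},{"hand":0,"translation":[0,-0.3,1],"delta_rot":[0,0,0]},{"hand":0,"translation":[0,0,0],"delta_rot":[0,0,0]},{"hand":0,"translation":[0,0,0],"delta_rot":[0,0,0]}]' ; python3 - <<'E'
from h import *
o=ctrl.get_obs(); print(o['t'],o['tool_pos'],o['contact_force'],o['opening'],R.from_rotvec(o['tool_rot']).as_matrix())
print(delta([.5398,-.017,.0813]))
c,p,d=grab("wrist","w21")
E
```

```text
t: 26.32
tool_pos: [0.5635, -0.0167, 0.0901]
tool_rot: [2.077, 2.013, 0.317]
contact_force: [0.5, 0.3, -2.2]
opening: 0.0125
26.325 [ 0.5635 -0.0167  0.0901] [ 0.5331  0.272  -2.1592] 0.012516867489242401 [[ 0.0323  0.9495  0.3122]
 [ 0.9995 -0.0289 -0.0155]
 [-0.0057  0.3126 -0.9499]]
[-0.0967 -2.5255  0.0924]
```

View pics/w21.png

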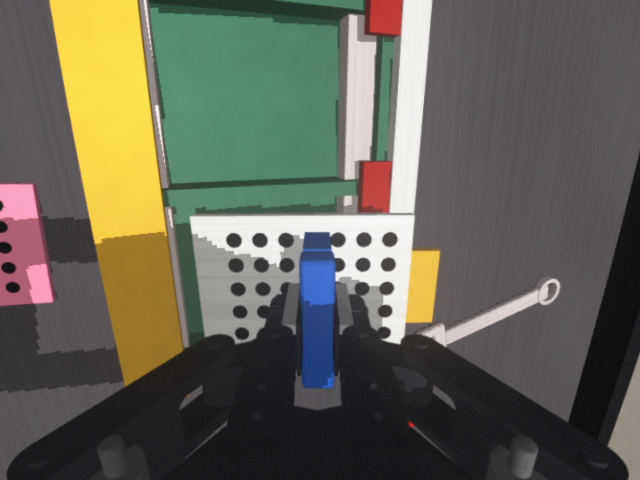

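```bash
python3 -m creep '[{"hand":0,"translation":[0,-0.7,0],"delta_rot":[0,0,0]},{"hand":0,"translation":[0,-0.7,0],"delta_rot":[0,0,0]},{"hand":0,"translation":[0,-0.6,0],"delta_rot":[0,0,0]},{"hand":0,"translation":[0,-0.4,0],"delta_rot":[0,0,0]},{"hand":0,"translation":[0,0,0],"delta_rot":[0,0,0]},{"hand":0,"translation":[0,0,0],"delta_rot":[0,0,0]}]' ; python3 - <<'E'
from h import *
o=ctrl.get_obs(); print(o['t'],o['tool_pos'],o['contact_force'],o['opening'],R.from_rotvec(o['tool_rot']).as_matrix())
print(delta([.5398,-.017,.0813]))
c,p,d=grab("wrist","w22")
E
```

```text
t: 27.12
tool_pos: [0.5398, -0.0159, 0.0814]
tool_rot: [2.078, 2.014, 0.315]
contact_force: [0.3, 0.0, -1.9]
opening: 0.0127
27.125 [ 0.5398 -0.0159  0.0814] [ 0.2799  0.0412 -1.9072] 0.012677155533138713 [[ 0.0323  0.9499  0.3108]
 [ 0.9995 -0.029  -0.0152]
 [-0.0055  0.3111 -0.9504]]
[-0.1102 -0.0025  0.0094]
```

View pics/w22.png

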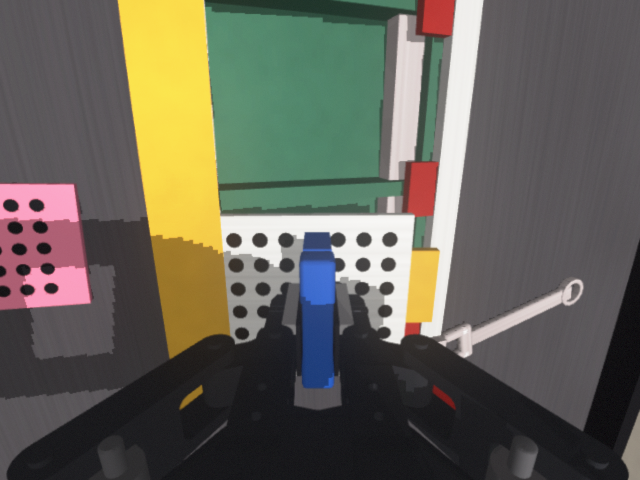

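```bash
python3 -m creep '[{"hand":0,"translation":[0,-0.05,0.69],"delta_rot":[6,0,0]},{"hand":0,"translation":[0,-0.02,0.68],"delta_rot":[6,0,0]},{"hand":0,"translation":[0,0,0.6],"delta_rot":[6.1,0,0]},{"hand":0,"translation":[0,0,0],"delta_rot":[0,0,0]},{"hand":0,"translation":[0,0,0],"delta_rot":[0,0,0]}]' ; python3 - <<'E'
from h import *
o=ctrl.get_obs(); print(o['t'],o['tool_pos'],o['contact_force'],o['opening'],R.from_rotvec(o['tool_rot']).as_matrix())
print(delta([.5437,-.017,.0613]))
c,p,d=grab("wrist","w23")
E
```

```text
t: 27.8
tool_pos: [0.543, -0.016, 0.0616]
tool_rot: [2.254, 2.182, -0.005]
contact_force: [-0.8, -0.6, -2.4]
opening: 0.0124
27.8 [ 0.543  -0.016   0.0616] [-0.8105 -0.5658 -2.3883] 0.012442773999545216 [[ 0.0321  0.9995  0.0007]
 [ 0.9995 -0.0321 -0.0053]
 [-0.0053  0.0009 -1.    ]]
[-0.0985  0.0721  0.0313]
```

View pics/w23.png

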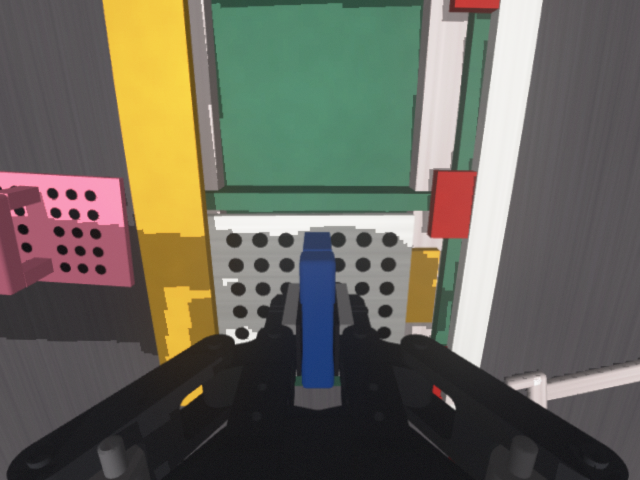

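Seated flat in bay0. Now to release it and fetch the second clean screen.

```bash
python3 -m creep '[{"hand":0.5,"translation":[0,0,0],"delta_rot":[0,0,0]},{"hand":0.5,"translation":[0,0,0],"delta_rot":[0,0,0]},{"hand":0.5,"translation":[0,0,-3],"delta_rot":[0,0,0]},{"hand":0.5,"translation":[0,0,-5],"delta_rot":[0,0,0]},{"hand":0.5,"translation":[0,0,-4],"delta_rot":[0,-0.3,0]},{"hand":0.5,"translation":[0,0,0],"delta_rot":[0,0,0]},{"hand":0.5,"translation":[0,0,0],"delta_rot":[0,0,0]}]';  python3 det.py b .102 w24; python3 - <<'E'
from h import *
print(delta([.511,-.43,.18]))
E
```

```text
t: 28.72
tool_pos: [0.5429, -0.0154, 0.1816]
tool_rot: [2.252, 2.18, -0.012]
contact_force: [0.4, 1.0, -0.1]
opening: 0.043
28.725 [ 0.5429 -0.0154  0.1816] [ 0.3639  0.973  -0.1054] 0.042981122648311075 
 [[ 0.0323  0.9995 -0.0001]
 [ 0.9994 -0.0323 -0.0106]
 [-0.0106  0.0002 -0.9999]]
[317. 234.] [ 0.5438 -0.0158] [543.9 -16.4] [59.8 13. ] 88.63 delta0 [ 0.0215  0.1833 12.2898]
[-41.545   -1.7944   0.4945]
```

View pics/w24.png

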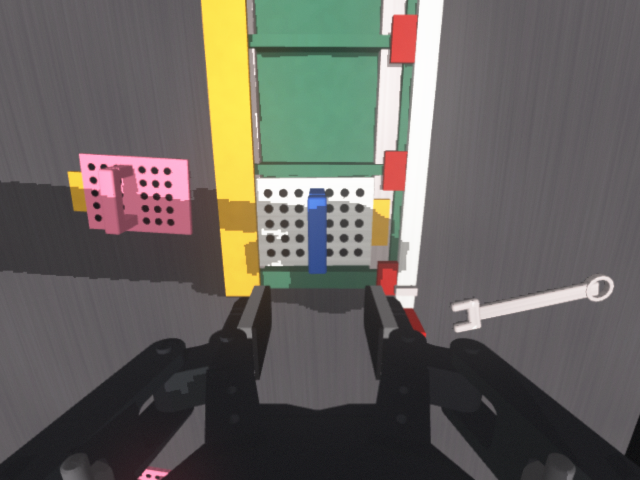

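```bash
python3 -m creep '[{"hand":0.5,"translation":[-5,-0.2,0],"delta_rot":[0,0.6,0]},{"hand":0.5,"translation":[-6,-0.3,0],"delta_rot":[0,0,0]},{"hand":0.5,"translation":[-6,-0.3,0],"delta_rot":[0,0,0]},{"hand":0.5,"translation":[-6,-0.3,0],"delta_rot":[0,0,0]},{"hand":0.5,"translation":[-6,-0.3,0],"delta_rot":[0,0,0]},{"hand":0.5,"translation":[-6,-0.3,0],"delta_rot":[0,0,0]},{"hand":0.5,"translation":[-5.5,-0.2,1],"delta_rot":[0,0,0]},{"hand":0.5,"translation":[0,0,1],"delta_rot":[0,0,0]}]'; python3 -m creep '[{"hand":0.5,"translation":[0,0,0],"delta_rot":[0,0,0]},{"hand":0.5,"translation":[0,0,0],"delta_rot":[0,0,0]}]'; python3 det.py b .042 w25
```

```text
t: 29.78
tool_pos: [0.5093, -0.4224, 0.1596]
tool_rot: [-2.26, -2.178, 0.001]
contact_force: [-0.8, -0.2, -0.2]
opening: 0.0429
t: 30.02
tool_pos: [0.5113, -0.4181, 0.1619]
tool_rot: [-2.255, -2.186, -0.0]
contact_force: [0.2, 0.9, -0.4]
opening: 0.0427
30.025 [ 0.5113 -0.4181  0.1619] [ 0.2475  0.8597 -0.4252] 0.042694275738214674 
 [[ 0.0308  0.9995 -0.0006]
 [ 0.9995 -0.0308  0.0008]
 [ 0.0008 -0.0007 -1.    ]]
[318. 243.] [ 0.5127 -0.4378] [ 513.  -434.3] [59.  13.1] 87.97 delta0 [-1.5938  0.1923 16.4868]
```

View pics/w25.png

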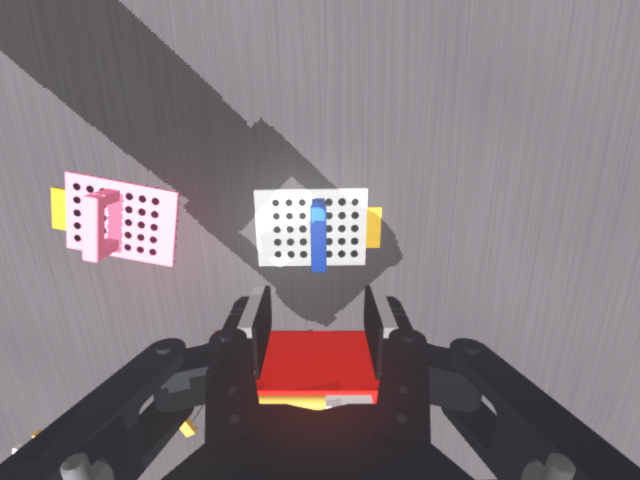

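```bash
python3 -m creep '[{"hand":0.5,"translation":[-1.6,0.2,4],"delta_rot":[0,0,0]},{"hand":0.5,"translation":[0,0,4],"delta_rot":[0,0,0]},{"hand":0.5,"translation":[0,0,3.5],"delta_rot":[0,0,0]},{"hand":0.5,"translation":[0,0,2.5],"delta_rot":[0,0,0]},{"hand":0.5,"translation":[0,0,2],"delta_rot":[0,0,0]},{"hand":0.5,"translation":[0,0,0],"delta_rot":[0,0,0]},{"hand":0.5,"translation":[0,0,0],"delta_rot":[0,0,0]}]' 80; python3 -m creep '[{"hand":0,"translation":[0,0,0],"delta_rot":[0,0,0]},{"hand":0,"translation":[0,0,0],"delta_rot":[0,0,0]},{"hand":0,"translation":[0,0,0],"delta_rot":[0,0,0]}]' 80;  python3 - <<'E'
from h import *
o=ctrl.get_obs(); print(o['t'],o['tool_pos'],R.from_rotvec(o['tool_rot']).as_matrix()[2])
c,p,d=grab("wrist","w26")
E
```

```text
t: 30.95
tool_pos: [0.5135, -0.4362, 0.0039]
tool_rot: [2.255, 2.184, -0.0]
contact_force: [0.6, 0.2, 0.0]
opening: 0.0427
t: 31.32
tool_pos: [0.5133, -0.4366, 0.0042]
tool_rot: [2.255, 2.183, -0.0]
contact_force: [-0.6, 0.2, 5.5]
opening: 0.0121
31.325 [ 0.5133 -0.4366  0.0042] [-0.002   0.0017 -1.    ]
```

View pics/w26.png

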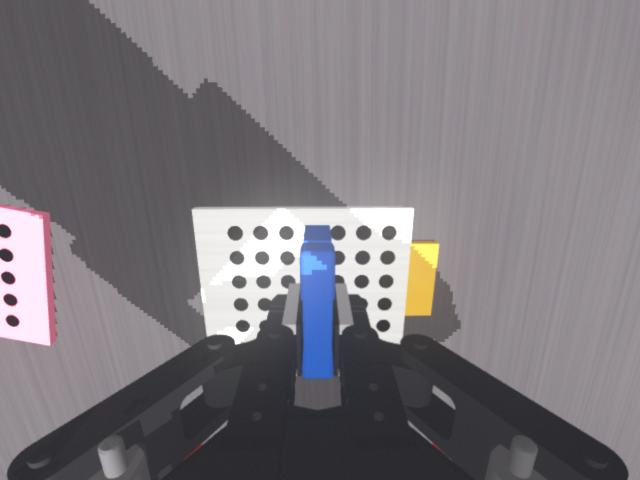

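```bash
python3 -m creep '[{"hand":0,"translation":[0,0,-3],"delta_rot":[0,0,0]},{"hand":0,"translation":[0,0,-5],"delta_rot":[0,0,0]},{"hand":0,"translation":[0,0,-6],"delta_rot":[0,0,0]},{"hand":0,"translation":[0,0,-4],"delta_rot":[0,0,0]},{"hand":0,"translation":[0,0,0],"delta_rot":[0,0,0]},{"hand":0,"translation":[0,0,0],"delta_rot":[0,0,0]}]' ; python3 - <<'E'
from h import *
o=ctrl.get_obs(); print(o['t'],o['tool_pos'],o['contact_force'],o['opening'],R.from_rotvec(o['tool_rot']).as_matrix())
print(delta([.5655,.0728,.185]))
E
```

```text
t: 32.12
tool_pos: [0.5117, -0.4347, 0.1797]
tool_rot: [-2.254, -2.183, -0.0]
contact_force: [-0.7, 0.5, -3.4]
opening: 0.012
32.125 [ 0.5117 -0.4347  0.1797] [-0.6873  0.4785 -3.3793] 0.012025329805450766 [[ 0.0323  0.9995 -0.0026]
 [ 0.9995 -0.0323  0.0027]
 [ 0.0026 -0.0027 -1.    ]]
[50.8941  3.7382 -0.4062]
```

```bash
python3 -m creep '[{"hand":0,"translation":[4,0.4,-0.4],"delta_rot":[0,0,0]},{"hand":0,"translation":[5.9,0.4,0],"delta_rot":[0,0,0]},{"hand":0,"translation":[5.9,0.4,0],"delta_rot":[0,0,0]},{"hand":0,"translation":[5.9,0.4,0],"delta_rot":[0,0,0]},{"hand":0,"translation":[5.9,0.4,0],"delta_rot":[0,0,0]},{"hand":0,"translation":[5.9,0.4,0],"delta_rot":[0,0,0]},{"hand":0,"translation":[5.9,0.4,0],"delta_rot":[0,0,0]},{"hand":0,"translation":[5.9,0.4,0],"delta_rot":[0,0,0]}]' ;python3 -m creep '[{"hand":0,"translation":[4,0.4,0],"delta_rot":[0,0,0]},{"hand":0,"translation":[1.6,0.1,0],"delta_rot":[-6,0,0]},{"hand":0,"translation":[0,0,0],"delta_rot":[-6,0,0]},{"hand":0,"translation":[0,0,0],"delta_rot":[-6,0,0]},{"hand":0,"translation":[0,0,0],"delta_rot":[0,0,0]},{"hand":0,"translation":[0,0,0],"delta_rot":[0,0,0]}]'; python3 - <<'E'
from h import *
o=ctrl.get_obs(); print(o['t'],o['tool_pos'],o['contact_force'],o['opening'],R.from_rotvec(o['tool_rot']).as_matrix())
print(delta([.5655,.0728,.0918]))
c,p,d=grab("wrist","w27")
E
```

```text
t: 33.12
tool_pos: [0.5572, 0.0181, 0.1825]
tool_rot: [-2.254, -2.182, 0.006]
contact_force: [0.7, 0.2, -2.7]
opening: 0.0119
t: 33.88
tool_pos: [0.5654, 0.0718, 0.1847]
tool_rot: [2.085, 2.018, 0.315]
contact_force: [-0.1, -0.4, -2.3]
opening: 0.0122
33.875 [0.5654 0.0718 0.1847] [-0.1115 -0.373  -2.3266] 0.012232498889671189 [[ 0.0324  0.9517  0.3052]
 [ 0.9995 -0.0308 -0.0102]
 [-0.0003  0.3054 -0.9522]]
[ 0.107  -2.8321  8.8441]
```

View pics/w27.png

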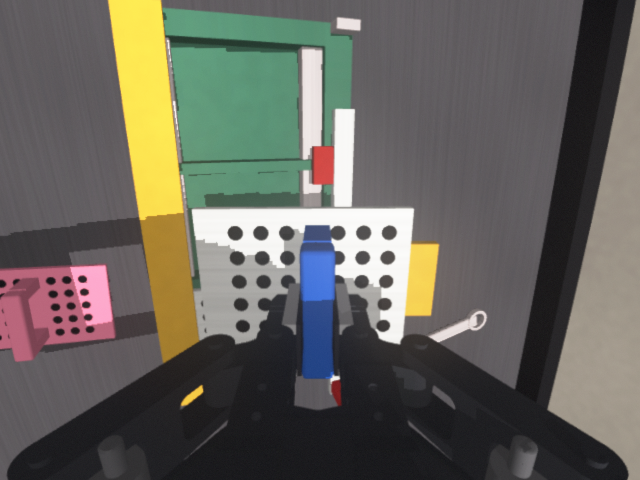

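```bash
python3 -m creep '[{"hand":0,"translation":[0.1,-0.9,2.85],"delta_rot":[0,0,0]},{"hand":0,"translation":[0,-0.9,2.85],"delta_rot":[0,0,0]},{"hand":0,"translation":[0,-0.6,1.9],"delta_rot":[0,0,0]},{"hand":0,"translation":[0,-0.4,1.2],"delta_rot":[0,0,0]},{"hand":0,"translation":[0,0,0],"delta_rot":[0,0,0]},{"hand":0,"translation":[0,0,0],"delta_rot":[0,0,0]}]' ; python3 - <<'E'
from h import *
o=ctrl.get_obs(); print(o['t'],o['tool_pos'],o['contact_force'],o['opening'],R.from_rotvec(o['tool_rot']).as_matrix())
print(delta([.5427,.0728,.0845]))
c,p,d=grab("wrist","w28")
E
```

```text
t: 34.67
tool_pos: [0.5677, 0.0728, 0.0953]
tool_rot: [2.081, 2.015, 0.321]
contact_force: [0.9, -0.0, -2.7]
opening: 0.0121
34.675 [0.5677 0.0728 0.0953] [ 0.9133 -0.0102 -2.6617] 0.012090762616811862 [[ 0.0323  0.95    0.3107]
 [ 0.9995 -0.0307 -0.0101]
 [-0.0001  0.3108 -0.9505]]
[-0.082  -2.7062  0.2497]
```

View pics/w28.png

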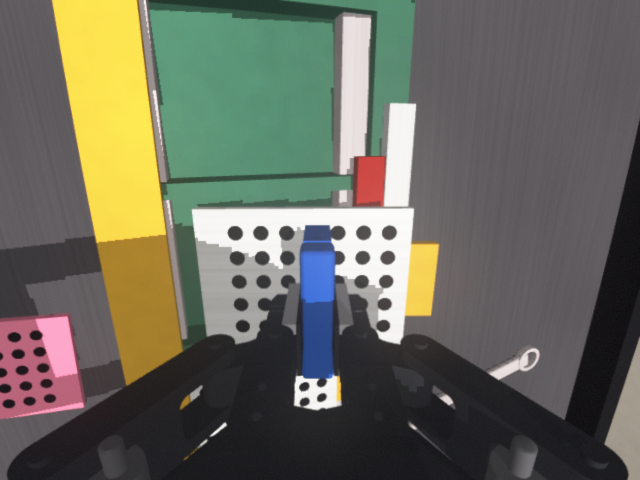

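```bash
python3 - <<'E'
from h import *
c,p,d=grab("wrist")
for u in (215,260,300):
    # partition top near edge & plate edge depth points
    col=[(r,pts(c,[[u,r]],d)[0].round(4).tolist(),p[r,u].tolist()) for r in range(168,214,3)]
    print(u); [print(x) for x in col]
E
```

```text
215
(168, [0.5265, 0.129, 0.0476], [94, 148, 118])
(171, [0.5263, 0.1272, 0.0457], [93, 148, 117])
(174, [0.5261, 0.1256, 0.0469], [94, 147, 118])
(177, [0.5258, 0.1244, 0.0505], [57, 80, 65])
(180, [0.5254, 0.1246, 0.0628], [55, 79, 64])
(183, [0.5251, 0.1235, 0.0661], [96, 151, 122])
(186, [0.5249, 0.1223, 0.0684], [96, 151, 122])
(189, [0.5247, 0.1207, 0.0677], [96, 150, 121])
(192, [0.5246, 0.1191, 0.0673], [96, 150, 121])
(195, [0.5243, 0.1179, 0.0692], [97, 150, 122])
(198, [0.5245, 0.112, 0.0466], [95, 147, 118])
(201, [0.5244, 0.1102, 0.0464], [94, 144, 118])
(204, [0.5241, 0.1085, 0.0464], [66, 91, 76])
(207, [0.5235, 0.1136, 0.0778], [127, 128, 123])
(210, [0.5233, 0.1129, 0.0811], [243, 242, 240])
(213, [0.5231, 0.1119, 0.083], [247, 246, 244])
260
(168, [0.5517, 0.1272, 0.0465], [90, 145, 117])
(171, [0.5514, 0.1256, 0.0476], [91, 145, 118])
(174, [0.5514, 0.1238, 0.047], [75, 118, 96])
(177, [0.5494, 0.1238, 0.0591], [53, 77, 64])
(180, [0.5481, 0.1233, 0.0671], [92, 145, 117])
(183, [0.5478, 0.122, 0.0684], [95, 148, 121])
(186, [0.5479, 0.1201, 0.0668], [95, 148, 119])
[... 494 characters left out ...]
758, 0.1237, 0.0461], [90, 140, 114])
(174, [0.5742, 0.1227, 0.052], [58, 79, 67])
(177, [0.5706, 0.1229, 0.0648], [63, 93, 77])
(180, [0.5694, 0.122, 0.0692], [92, 144, 116])
(183, [0.5698, 0.12, 0.0672], [95, 146, 117])
(186, [0.5696, 0.1184, 0.0676], [94, 144, 117])
(189, [0.5693, 0.1169, 0.0684], [94, 144, 117])
(192, [0.5692, 0.1153, 0.0685], [95, 143, 116])
(195, [0.575, 0.1091, 0.0466], [93, 141, 115])
(198, [0.5745, 0.1075, 0.0481], [94, 141, 116])
(201, [0.5749, 0.1053, 0.0465], [73, 101, 85])
(204, [0.5748, 0.1034, 0.0464], [73, 97, 83])
(207, [0.5629, 0.1124, 0.0911], [134, 135, 131])
(210, [0.5619, 0.1118, 0.0945], [246, 245, 243])
(213, [0.5619, 0.1102, 0.0942], [249, 249, 247])
```

```bash
python3 -m creep '[{"hand":0,"translation":[-0.1,-0.7,0.25],"delta_rot":[0,0,0]},{"hand":0,"translation":[0,-0.7,0],"delta_rot":[0,0,0]},{"hand":0,"translation":[0,-0.7,0],"delta_rot":[0,0,0]},{"hand":0,"translation":[0,-0.6,0],"delta_rot":[0,0,0]},{"hand":0,"translation":[0,0,0],"delta_rot":[0,0,0]},{"hand":0,"translation":[0,0,0],"delta_rot":[0,0,0]}]' ; python3 - <<'E'
from h import *
o=ctrl.get_obs(); print(o['t'],o['tool_pos'],o['contact_force'],o['opening'],R.from_rotvec(o['tool_rot']).as_matrix())
print(delta([.5427,.0728,.0845]))
c,p,d=grab("wrist","w29")
E
```

```text
t: 35.52
tool_pos: [0.5419, 0.0727, 0.0835]
tool_rot: [2.082, 2.016, 0.32]
contact_force: [0.8, -0.1, -3.4]
opening: 0.0122
35.525 [0.5419 0.0727 0.0835] [ 0.7865 -0.0728 -3.3601] 0.01215906681259885 [[ 0.0322  0.9504  0.3095]
 [ 0.9995 -0.0306 -0.0101]
 [-0.0001  0.3096 -0.9509]]
[ 0.0165  0.1059 -0.0685]
```

View pics/w29.png

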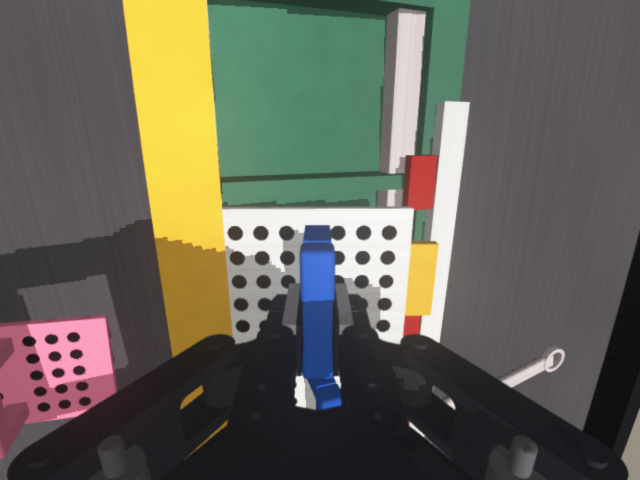

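```bash
python3 -m creep '[{"hand":0,"translation":[0,0.03,0.68],"delta_rot":[6,0,0]},{"hand":0,"translation":[0,0.04,0.66],"delta_rot":[6,0,0]},{"hand":0,"translation":[0,0.05,0.62],"delta_rot":[6,0,0]},{"hand":0,"translation":[0,0,0],"delta_rot":[0,0,0]},{"hand":0,"translation":[0,0,0],"delta_rot":[0,0,0]}]' ; python3 - <<'E'
from h import *
o=ctrl.get_obs(); print(o['t'],o['tool_pos'],o['contact_force'],o['opening'],R.from_rotvec(o['tool_rot']).as_matrix())
print(delta([.5473,.0728,.0642]))
c,p,d=grab("wrist","w30")
E
```

```text
t: 36.2
tool_pos: [0.5471, 0.0724, 0.0644]
tool_rot: [2.256, 2.184, 0.002]
contact_force: [0.4, -0.4, -3.0]
opening: 0.0122
36.2 [0.5471 0.0724 0.0644] [ 0.3733 -0.4224 -3.0229] 0.012233081973989455 [[ 0.0322  0.9995  0.002 ]
 [ 0.9995 -0.0322 -0.0004]
 [-0.0004  0.002  -1.    ]]
[0.0375 0.0142 0.0157]
```

View pics/w30.png

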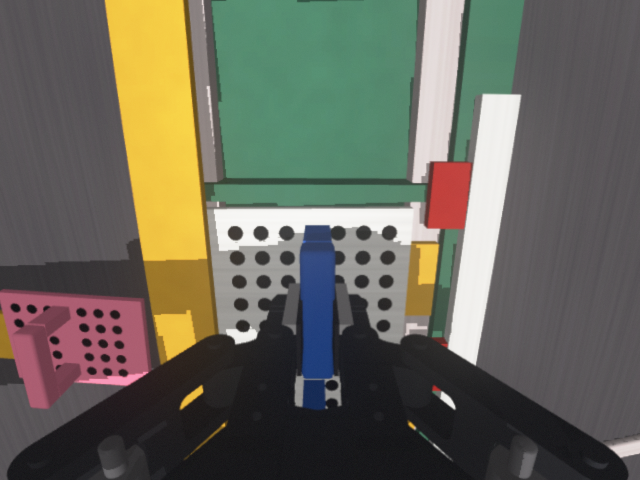

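```bash
python3 -m creep '[{"hand":0.5,"translation":[0,0,0],"delta_rot":[0,0,0]},{"hand":0.5,"translation":[0,0,0],"delta_rot":[0,0,0]},{"hand":0.5,"translation":[0,0,-3],"delta_rot":[0,0,0]},{"hand":0.5,"translation":[0,0,-5],"delta_rot":[0,0,0]},{"hand":0.5,"translation":[-5,0,-4],"delta_rot":[0,0,0]},{"hand":0.5,"translation":[-5,0,-2],"delta_rot":[0,0,0]},{"hand":0.5,"translation":[0,0,0],"delta_rot":[0,0,0]},{"hand":0.5,"translation":[0,0,0],"delta_rot":[0,0,0]}]';  python3 det.py b .102 w31; python3 - <<'E'
from h import *
c,p,d=grab("scene","s31"); c,p,d=grab("side","d31")
print(delta([.6145,-.099,.15]))
E
```

```text
t: 37.25
tool_pos: [0.5435, -0.0259, 0.2033]
tool_rot: [-2.257, -2.185, -0.001]
contact_force: [0.0, 1.0, -0.2]
opening: 0.0428
37.25 [ 0.5435 -0.0259  0.2033] [ 0.0009  0.9814 -0.1902] 0.04282453704713512 
 [[ 0.0326  0.9995  0.0001]
 [ 0.9995 -0.0326  0.0004]
 [ 0.0004  0.0001 -1.    ]]
[317.  91.] [0.5478 0.0748] [547.7  73.9] [58.1 12.7] 88.58 delta0 [ 9.9373  0.144  14.4972]
[316. 215.] [ 0.5438 -0.0161] [543.9 -16.7] [60.1 13. ] 88.17 delta0 [ 0.8701  0.0546 14.4933]
[-7.1709  7.3649  5.21  ]
```

View pics/w31.png

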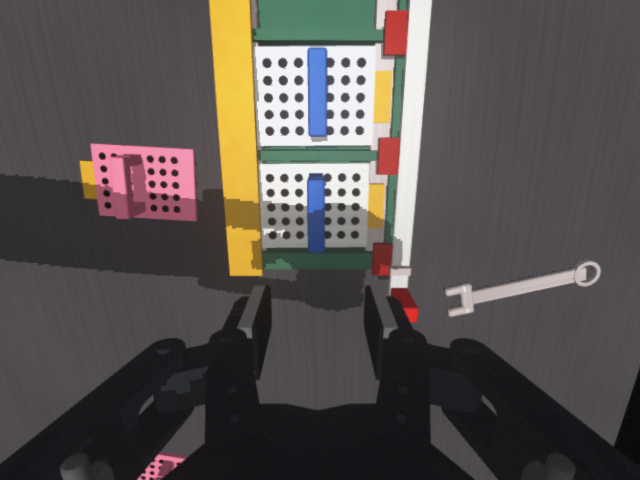

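View pics/s31.png

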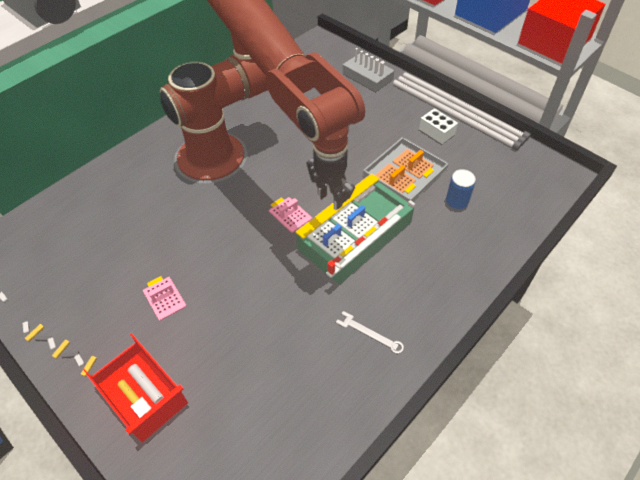

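View pics/d31.png

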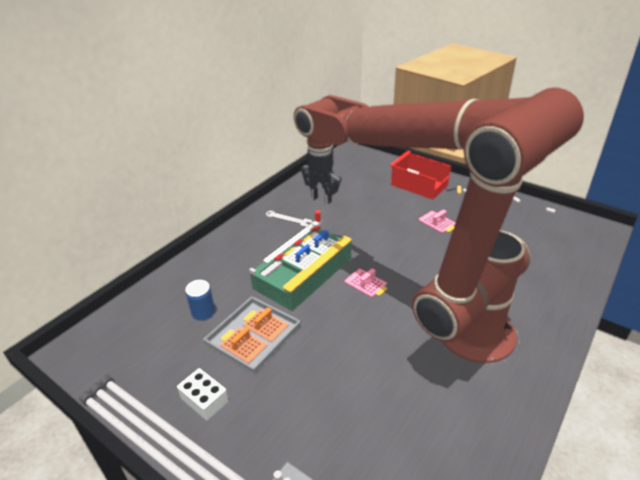

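Both clean screens are seated at (316,215) and (317,91) in the wrist view. The tray holds both clogged ones, and the bystanders look unmoved. Now for the bar grip at (405,305).

```bash
python3 -m creep '[{"hand":0.5,"translation":[-3.6,3.7,1.5],"delta_rot":[0,0,0]},{"hand":0.5,"translation":[-4.5,3.7,1.5],"delta_rot":[0,0,0]},{"hand":0.5,"translation":[0,0,0],"delta_rot":[0,0,0]},{"hand":0.5,"translation":[0,0,0],"delta_rot":[0,0,0]}]' 60; python3 - <<'E'
from h import *
o=ctrl.get_obs(); print(o['t'],o['tool_pos'],o['contact_force'])
c,p,d=grab("wrist","w32"); h=hsv(p)
m=rng(h,(0,150,60),(6,255,255))|rng(h,(174,150,60),(180,255,255))
for mm,s,ce in blobs(m,60):
    v,u=np.nonzero(mm&(d>0)); Q=pts(c,np.c_[u,v],d); k=Q[:,2]>.108
    print(ce,s[4],np.median(Q,0)); 
    if k.sum()>20: print('top',k.sum(),plane(c,np.c_[u,v][k],.115).mean(0),Q[k].min(0),Q[k].max(0))
# plate tops levels
w=(h[:,:,1]<30)&(h[:,:,2]>150)
v,u=np.nonzero(w&(d>0)); Q=pts(c,np.c_[u,v],d)
for b in ([.5437,-.0166],[.5475,.0745]):
    k=(abs(Q[:,0]-b[0])<.042)&(abs(Q[:,1]-b[1])<.034)&(Q[:,2]<.08)&(Q[:,2]>.05)
    A=np.c_[Q[k][:,:2]-b,np.ones(k.sum())]; s=np.linalg.lstsq(A,Q[k][:,2],rcond=None)[0]; print(b,k.sum(),s)
print(delta([.6172,-.099,.07]))
E
```

```text
t: 37.9
tool_pos: [0.6148, -0.1086, 0.1724]
tool_rot: [-2.255, -2.185, 0.001]
contact_force: [0.7, -0.3, 0.0]
opening: 0.0425
37.9 [ 0.6148 -0.1086  0.1724] [ 0.7003 -0.2845  0.0114]
[295.8722  39.2902] 1127 [0.6054 0.0254 0.0746]
[296.7186 174.7399] 796 [ 0.6015 -0.0658  0.0747]
[319.4451 227.5289] 692 [ 0.6175 -0.0959  0.115 ]
top 506 [ 0.6175 -0.0987  0.115 ] [ 0.6097 -0.1064  0.1084] [ 0.6253 -0.0923  0.1172]
[0.5437, -0.0166] 6096 [0.0007 0.0011 0.0656]
[0.5475, 0.0745] 1693 [0.0014 0.0001 0.0655]
[ 0.9358  0.207  10.333 ]
```

View pics/w32.png

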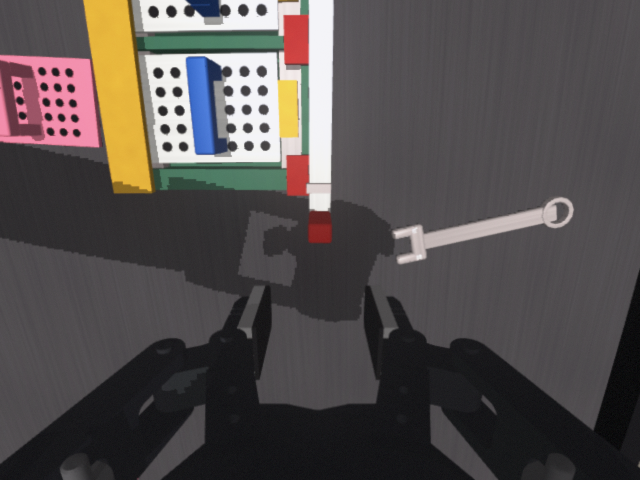

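Plates lie level, within 0.1°, at z=0.0655. The grip top is at (0.6175, −0.099). I'll pinch it 3 cm lower than last time.

```bash
python3 -m creep '[{"hand":0.5,"translation":[0.9,0.2,3],"delta_rot":[0,0,0]},{"hand":0.5,"translation":[0,0,3.5],"delta_rot":[0,0,0]},{"hand":0.5,"translation":[0,0,2.5],"delta_rot":[0,0,0]},{"hand":0.5,"translation":[0,0,0.9],"delta_rot":[0,0,0]},{"hand":0.5,"translation":[0,0,0],"delta_rot":[0,0,0]},{"hand":0,"translation":[0,0,0],"delta_rot":[0,0,0]},{"hand":0,"translation":[0,0,0],"delta_rot":[0,0,0]},{"hand":0,"translation":[0,0,0],"delta_rot":[0,0,0]}]' 60; python3 -m creep '[{"hand":0,"translation":[0.7,0,0],"delta_rot":[0,0,0]},{"hand":0,"translation":[0.7,0,0],"delta_rot":[0,0,0]},{"hand":0,"translation":[0.7,0,0],"delta_rot":[0,0,0]},{"hand":0,"translation":[0.7,0,0],"delta_rot":[0,0,0]},{"hand":0,"translation":[0.7,0,0],"delta_rot":[0,0,0]},{"hand":0,"translation":[0.6,0,0],"delta_rot":[0,0,0]},{"hand":0,"translation":[0,0,0],"delta_rot":[0,0,0]},{"hand":0,"translation":[0,0,0],"delta_rot":[0,0,0]}]'; python3 - <<'E'
from h import *
o=ctrl.get_obs(); print(o['t'],o['tool_pos'],o['contact_force'],o['opening'])
c,p,d=grab("wrist","w33")
E
```

```text
t: 38.95
tool_pos: [0.6165, -0.1007, 0.0767]
tool_rot: [-2.256, -2.184, 0.003]
contact_force: [-8.2, 1.2, 8.1]
opening: 0.0148
t: 39.95
tool_pos: [0.618, -0.0597, 0.0766]
tool_rot: [-2.256, -2.184, 0.003]
contact_force: [-8.5, 1.0, 8.1]
opening: 0.0144
39.95 [ 0.618  -0.0597  0.0766] [-8.5105  1.0498  8.0878] 0.014372295812285336
```

View pics/w33.png

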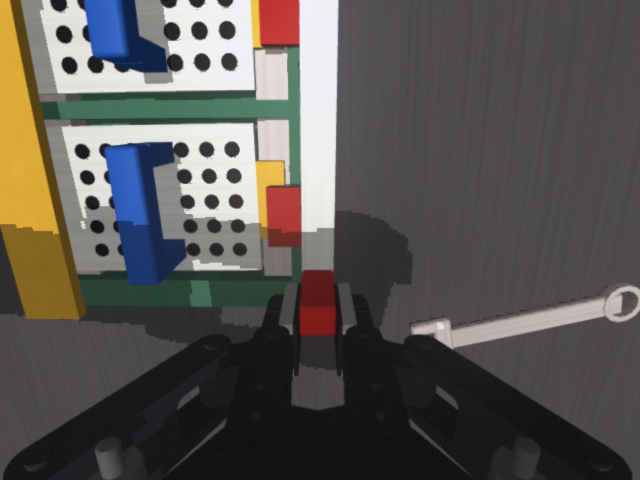

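```bash
python3 -m creep '[{"hand":0,"translation":[0.3,0,0],"delta_rot":[0,0,0]},{"hand":0,"translation":[0.3,0,0],"delta_rot":[0,0,0]},{"hand":0,"translation":[0.2,0,0],"delta_rot":[0,0,0]},{"hand":0,"translation":[0,0,0],"delta_rot":[0,0,0]},{"hand":0,"translation":[0,0,0],"delta_rot":[0,0,0]}]'; python3 - <<'E'
from h import *
o=ctrl.get_obs(); print(o['t'],o['tool_pos'],o['contact_force'],o['opening'])
c,p,d=grab("wrist","w34")
E
```

```text
t: 40.62
tool_pos: [0.6182, -0.0548, 0.0767]
tool_rot: [2.256, 2.183, -0.009]
contact_force: [-8.5, -8.3, 6.6]
opening: 0.0147
40.625 [ 0.6182 -0.0548  0.0767] [-8.5171 -8.2569  6.6089] 0.014742795691811122
```

View pics/w34.png

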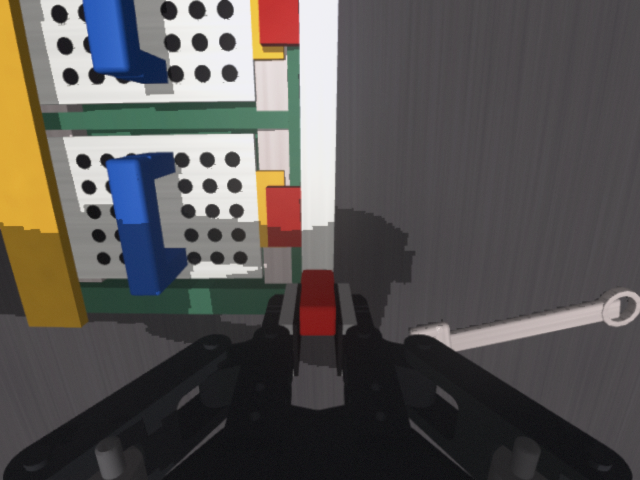

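```bash
python3 -m creep '[{"hand":0.5,"translation":[-0.2,0,0],"delta_rot":[0,0,0]},{"hand":0.5,"translation":[0,0,0],"delta_rot":[0,0,0]},{"hand":0.5,"translation":[0,0,-3],"delta_rot":[0,0,0]},{"hand":0.5,"translation":[0,0,-5],"delta_rot":[0,0,0]},{"hand":0.5,"translation":[-4,0,-4],"delta_rot":[0,0,0]},{"hand":0.5,"translation":[-2,-2,0],"delta_rot":[0,0,0]},{"hand":0.5,"translation":[0,0,0],"delta_rot":[0,0,0]},{"hand":0.5,"translation":[0,0,0],"delta_rot":[0,0,0]}]';  python3 det.py b .102 w35; python3 - <<'E'
from h import *
c,p,d=grab("wrist"); h=hsv(p)
m=rng(h,(0,150,60),(6,255,255))|rng(h,(174,150,60),(180,255,255))
for mm,s,ce in blobs(m,60):
    v,u=np.nonzero(mm&(d>0)); Q=pts(c,np.c_[u,v],d); k=Q[:,2]>.11
    print(ce,s[4],np.median(Q,0)); 
    if k.sum()>20: print('top',plane(c,np.c_[u,v][k],.115).mean(0))
grab("scene","s35")
E
```

```text
t: 41.68
tool_pos: [0.5971, -0.1124, 0.194]
tool_rot: [-2.256, -2.185, -0.0]
contact_force: [0.7, 0.5, 0.3]
opening: 0.0428
41.675 [ 0.5971 -0.1124  0.194 ] [0.7022 0.4958 0.3058] 0.04284327375498798 
 [[ 0.032   0.9995 -0.0003]
 [ 0.9995 -0.032   0.0006]
 [ 0.0006 -0.0003 -1.    ]]
[238.   8.] [0.548  0.0437] [547.6  43.4] [ 2.9 13.6] 87.65 delta0 [15.3922 -5.4232 13.6205]
[235.  99.] [ 0.5442 -0.0164] [544.1 -17.3] [58.2 14.4] 87.76 delta0 [ 9.3131 -5.5864 13.6175]
[320.5789 105.8054] 817 [ 0.6035 -0.0202  0.0746]
[345.0509 153.5044] 452 [ 0.6189 -0.0537  0.1154]
top [ 0.6189 -0.0536  0.115 ]
```

View pics/w35.png

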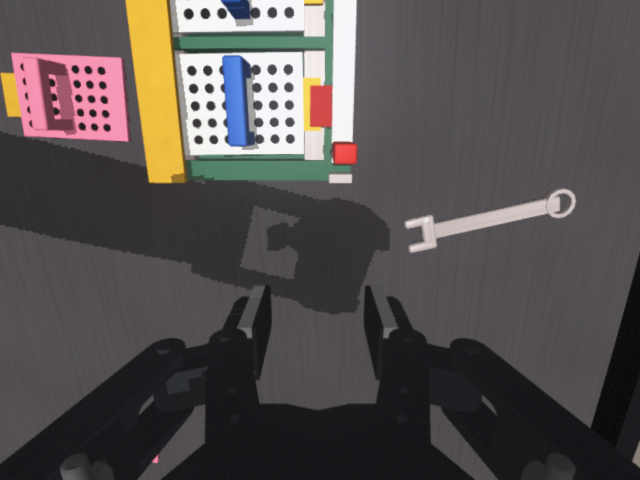

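View pics/s35.png

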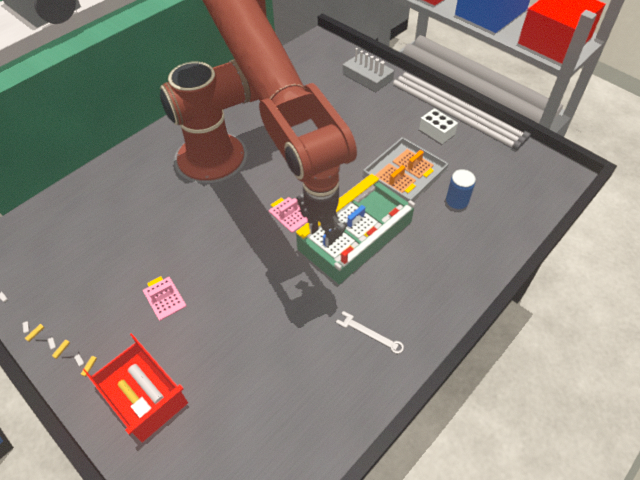

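```bash
python3 -c "
from station import ctrl
print(ctrl.finish_job())"
```

```text
the job is handed in; nothing more can be done
None
```

The job is done and handed in at about 42 s of robot time; `finish_job` gave no verdict. I slid the bar open, laid both clogged screens flat in the tray, seated both clean screens in bay0 and bay1, and slid the bar back to its stop.

**Last checks:**
- **Clean screens:** both sit within about 1–2 mm of the seat points I worked out. Before I closed the bar, their plates measured level to 0.1° at 65.5 mm high. After closing I re-measured only bay0, which had not moved; bay1 was mostly out of view.
- **Bar:** the grip travelled 45–46 mm and ended within 1 mm of its predicted locked position. It met the stop at about 8 N.
- **Bystanders:** the bin, block, wrench, can and pink look-alikes look unmoved in the final scene picture. I did not measure them.
- **Clearance:** the gripper was open and clear of everything at hand-in.

**Fingertip height disagreed:** my first grasp closed above the handle. In the pictures the fingertips stood about 20 mm behind the reported TCP, not 8 mm ahead of it as stated. I went about 25–30 mm lower for every later grasp, and all of those held.

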